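# Brush out the clay jars and set them on show with their own lids

## Robot

A 7-joint arm with a two-finger parallel gripper is mounted at the origin on the work surface. World frame = base frame: x ahead of the robot, y to its left, z up, the work surface at z = 0. Lengths are in m, angles in rad, forces in N, time in s.
With the tool pointing down it reaches from about 0.35 to 0.9 m from the base axis. Payload 7.2 kg.
Tool frame: the origin (TCP) lies at the very end of the fingers, on their centre line; the grasp point (between the pads) lies 19 mm behind it; z points along the fingers, y is the line along which they close (so a half turn about z gives the same grasp; the last joint's range is limited). The gripper opens to 88 mm and grips with 3 to 60 N. Pads are 20 mm wide; open, the fingers measure 115 mm over their backs; the gripper's body (75 mm by 178 mm) begins 61 mm behind the grasp point.
Start: joints at [1.261, 0.411, -0.013, 1.596, 0.006, 1.134, -0.082], TCP at [0.15, -0.607, 0.223] pointing down, gripper open.
Joint ranges: [-2.95, 2.95], [-0.29, 1.99], [-1.47, 1.44], [0.14, 2.54], [-1.03, 4.17], [0.13, 1.85], [-2.86, 2.86]. Speed limits (rad/s): [2.39, 2.39, 3.01, 3.01, 3.14, 3.14, 3.14].

## Interface

Orientations are given as a unit quaternion [x, y, z, w].
In Python, from cell import r gives the robot as it stands.
- The arm moves only by the tool arm_command, never from a script. Its argument "motion" is a list of rows, each a list of 2 entries, a list of its own where there are three numbers: the shift along the tool's x, y, z in mm, then the turn about the tool's z in degrees. In form: [[[x, y, z], yaw], ...]. A call has exactly 10 rows; each row is the pose to reach, as a shift and turn from the pose commanded when the call began, along the tool's axes at that moment; what a row does not reach only later rows make up. A row lasts 1/10 s, in which the tool goes at most 50 mm and 8.59 degrees, less where a joint would pass 70% of its speed; a pose out of reach is approached as far as the arm can. A call with a gripper value outside its range is refused whole. "grip" is the finger opening in mm, from 0 to 87.8, set as the call begins (left out, the last holds). The fingers move at their own pace and stop on an object; the grip force is fixed at half the most. Time passes only in rows, so rows that repeat a pose let the fingers close, or fill a call up. It gives the time, the measured TCP pose, the force, the opening and the grip force at its end, in the units of the state.
- r.observe(): the state, without advancing time (a new reading comes with each control period).
- r.capture(name): name is "scene" or "top" or "wrist"; returns a dict with "pixels" (480x640x3 uint8, red, green, blue), "mtx" (3x3 intrinsics, pixels), "rvec" (rotation vector, rad) and "tvec" (3), from world to camera coordinates, as OpenCV has them; the wrist camera has in their place "T_tool_cam" (4x4, takes a point from camera to tool coordinates, whose origin is the TCP and whose axes are the flange's). Camera axes: x right, y down, z forward; pixel columns grow to the right and rows downward; lengths in m; the calibration is good to about 2 mm. The wrist camera is an equidistant fisheye: a pixel r from the principal point sees the ray r / f radians off the axis. A picture is of the moment at which its call begins: read the wrist's pose just before it. There is no depth.
- r.close_job(): hands the job in; it is judged then, once.
Trained networks look in a picture, given as the dict that the camera call returned (one of the last four; its "shot" number tells which), for a name from the list of things; names that differ only in an ending like _2 or _b are one class to them, and where a whole thing is asked for, a point or a joint stands for the part that bears it (a point fixed in the world has none). Each returns a list of dicts, best first, with "score" (0 to 1); they miss things now and then, are a little off and sometimes report something else, mostly with a low value. They report only what shows in the picture. A call takes as long as a camera call. They do not tell look-alikes from the thing itself.
- r.outline_of(picture, thing): "pixels" (480x640 bool, what is visible of it) and "box" ([left, top, right, bottom] in pixels, round what is visible of it).
- r.mark_of(picture, thing): "uv" ([column, row] in pixels: a listed point, or the origin of a listed thing).
The state is a dict: "time": time; "joint_pos": joint angles; "joint_velocities": joint speeds; "joint_torque": joint torques, N m; "tcp_pos": TCP position; "ee_rot": TCP orientation; "contact_force": force on the tool from outside, world axes, zero at the start; "ft_torque": the same for the moment, N m; "gripper_width": finger opening in m; "grip_force": force on a finger pad.
Only numpy, scipy, OpenCV 4.12 (cv2) and the standard library are available. Lean on these libraries where they do the work, as an engineer would, in place of code of your own. Each camera call takes 0.05 s, during which the arm holds its last target. There are 200 camera calls.

## Task

Take the bottle brush from its crock and brush out each clay jar on the stall, the pale one first, then the red, the sooty black one last so that no soot is carried over (there may be two or three of them): run the brush lightly down to the jar's floor, up nearly to the mouth and down to the floor again, then stand the brush back in its crock. Set every jar upright and wholly on the display plank and put on the lid of its own colour, so that it sits down flat on the rim; a lid whose jar is not there is not needed. The clay is thin and cracks easily: hold jars and lids softly, with no more than 30 N of grip, never press the brush hard into a jar, set the jars down without dropping them, and leave the other stock alone.

Things in the scene. Friction and masses are not known exactly. Their poses are not given: they have to be found in the camera images.
- jar_pale: cream-coloured thin clay jar, open on top, 66 mm outside diameter, 88 mm high, 220 g; walls 5 mm thick, straight from 20 mm up (foot 56 mm wide); inner floor 6 mm above its underside. Cracks if the fingers bear on it with over 80 N (both added: 40 N of grip) or the brush with over 40 N. Origin: centre of the underside, z up. May be absent.
- jar_red: brick-red thin clay jar, open on top, 63 mm outside diameter, 94 mm high, 220 g; walls 5 mm thick, straight from 20 mm up (foot 53 mm wide); inner floor 6 mm above its underside. Cracks if the fingers bear on it with over 80 N (both added: 40 N of grip) or the brush with over 40 N. Origin: centre of the underside, z up. May be absent.
- jar_black: soot-black thin clay jar, open on top, 60 mm outside diameter, 82 mm high, 220 g; walls 5 mm thick, straight from 20 mm up (foot 50 mm wide); inner floor 6 mm above its underside. Cracks if the fingers bear on it with over 80 N (both added: 40 N of grip) or the brush with over 40 N. Origin: centre of the underside, z up. May be absent.
- lid_pale: cream-coloured clay lid, 90 g, lying on the table on its spigot (48 mm wide, 10 mm deep, 4 mm clear all round in its jar); above it a flange 68 mm wide, 6 mm thick, to rest on the rim; on top a round knob 23 mm wide, from 16 to 44 mm above the origin. Cracks if the fingers bear on it with over 80 N, both added. Origin: centre of the spigot's underside, z up.
- lid_red: brick-red clay lid, 90 g, lying on the table on its spigot (45 mm wide, 10 mm deep, 4 mm clear all round in its jar); above it a flange 65 mm wide, 6 mm thick, to rest on the rim; on top a round knob 23 mm wide, from 16 to 44 mm above the origin. Cracks if the fingers bear on it with over 80 N, both added. Origin: centre of the spigot's underside, z up.
- lid_black: soot-black clay lid, 90 g, lying on the table on its spigot (42 mm wide, 10 mm deep, 4 mm clear all round in its jar); above it a flange 62 mm wide, 6 mm thick, to rest on the rim; on top a round knob 23 mm wide, from 16 to 44 mm above the origin. Cracks if the fingers bear on it with over 80 N, both added. Origin: centre of the spigot's underside, z up.
- brush: bottle brush 220 mm long, 90 g, standing handle up in the crock: at the lower end a head 76 mm long with soft bristles 46 mm across that give way and a core 36 mm wide with a flat, slightly springy end; above it a round wooden handle 16 mm wide to the top. Origin: centre of the flat lower end; z along the brush to the handle's top.
- crock: fixed terracotta crock that holds the brush: 70 mm wide at the lip, 100 mm high, opening 54 mm wide, inner floor 10 mm above the table. Origin: centre of its underside, on the table.
- plank: fixed display plank lying on the table, 120 mm (its x) by 400 mm (its y) and 20 mm thick. Origin: centre of its underside, on the table; its top is 20 mm above.
- mug: cream clay mug, 72 mm wide, 75 mm high, with a handle: other stock, to be left alone. Origin: centre of its underside.
- basket: closed round coiled basket in many colours, 84 mm wide, 74 mm high: other stock, to be left alone. Origin: centre of its underside.
- burner: dark brown clay incense burner, 96 mm wide at its flared top, 95 mm high, with black openings round it: other stock, to be left alone. Origin: centre of its underside.
Things that resemble listed ones, but are neither listed nor needed, are in the scene too. What is shaped like the jar_black but green or turquoise is not meant. What is shaped like the jar_red but turquoise is not meant.

How it is judged:
By the outcome, as a careful person would: the job done as asked, in the order asked, and still so for the second after the job is handed in, with the robot touching nothing.
Of jar_pale, jar_red, jar_black only 2 to 3 are there at a start; the rules pass over those that are not, and their reading is None.
At some moment in a run one of lid_pale, lid_red, lid_black may be knocked a few centimetres aside while the robot is not near it.
It also fails if it takes over 210 s, if anything falls off the work surface, if the arm or the gripper's body presses on something with over 40 N, if the wrist force passes 120 N, or if a joint passes its speed limit or range.

## Working session

There is one attempt and no reset: what is moved stays moved. The work goes in short steps, Python scripts to look and compute and a tool call to move; the robot and the scene stay as the last step left them, time stands still between calls to the robot, and variables do not carry over. Pictures are saved under pics/ and viewed, at most 15 in all, crops included, and the job is handed in when it is done.

Besides the shell and the picture viewer there is one more tool, called after "Request:" in YAML: its name, and indented under it one key for each argument. arm_command: Moves the arm, as the interface text tells. Its arguments: {"type":"object","properties":{"motion":{"type":"array"},"grip":{"type":"number"}},"required":["motion"]}

```bash
mkdir -p pics; ls
cat > h.py <<'E'
import numpy as np, cv2
from cell import r
from scipy.spatial.transform import Rotation as R
def save(p,n): cv2.imwrite(f'pics/{n}.png',p['pixels'][:,:,::-1])
def ray(p,uv):
    Rm=cv2.Rodrigues(np.array(p['rvec'],float))[0]; t=np.array(p['tvec'],float).ravel()
    K=np.array(p['mtx']); d=Rm.T@np.linalg.inv(K)@np.array([uv[0],uv[1],1.0])
    return -Rm.T@t, d
def atz(p,uv,z):
    c,d=ray(p,uv); return c+d*(z-c[2])/d[2]
def proj(p,X):
    return cv2.projectPoints(np.array(X,float).reshape(-1,3),np.array(p['rvec'],float),np.array(p['tvec'],float),np.array(p['mtx'],float),None)[0].reshape(-1,2)
E
python3 - <<'E'
from h import *
s=r.observe(); print({k:np.round(v,3) for k,v in s.items()})
ps={n:r.capture(n) for n in('scene','top')}
for n,p in ps.items():
    save(p,n+'0'); print(n,'cam',np.round(ray(p,(320,240))[0],3),[np.round(atz(p,uv,0)[:2],2) for uv in((0,0),(640,0),(0,480),(640,480))])
    for t in 'jar_pale jar_red jar_black lid_pale lid_red lid_black brush crock plank mug basket burner'.split():
        for o in r.mark_of(p,t)[:3]:
            if o['score']>.2: print(n,t,round(o['score'],2),np.round(o['uv']),np.round(atz(p,o['uv'],0.)[:2],3))
E
```

```text
pics
{'time': np.float64(0.0), 'joint_pos': array([ 1.261,  0.412, -0.013,  1.597,  0.006,  1.134, -0.082]), 'joint_velocities': array([-0.   , -0.   ,  0.001,  0.001,  0.001,  0.001,  0.   ]), 'joint_torque': array([ 0.0000e+00, -5.8794e+01,  6.4200e-01, -2.9107e+01, -5.4000e-02,
        1.8000e-02,  0.0000e+00]), 'tcp_pos': array([ 0.149, -0.606,  0.222]), 'ee_rot': array([ 0.993,  0.121, -0.   , -0.001]), 'contact_force': array([ 0.281,  1.022, -0.727]), 'ft_torque': array([-0.015, -0.055, -0.064]), 'grip_force': np.float64(0.0), 'gripper_width': np.float64(0.088)}
scene cam [ 1.234 -0.798  0.939] [array([-2.54,  0.44]), array([0.42, 2.77]), array([ 0.48, -0.86]), array([ 1.34, -0.1 ])]
scene jar_pale 0.65 [416. 209.] [0.585 0.31 ]
scene jar_red 0.97 [343. 175.] [0.304 0.309]
scene jar_red 0.66 [367. 193.] [0.425 0.279]
scene jar_red 0.55 [221. 342.] [ 0.537 -0.388]
scene jar_black 0.72 [346. 221.] [0.468 0.132]
scene jar_black 0.62 [316. 205.] [0.349 0.134]
scene jar_black 0.61 [291. 222.] [0.349 0.026]
scene lid_pale 0.73 [282. 276.] [ 0.489 -0.146]
scene lid_red 0.97 [238. 286.
[... 501 characters left out ...]
op jar_pale 0.7 [174. 231.] [0.581 0.318]
top jar_red 0.81 [170. 345.] [0.3   0.313]
top jar_red 0.73 [178. 299.] [0.412 0.298]
top jar_black 0.84 [244. 324.] [0.354 0.133]
top jar_black 0.82 [245. 277.] [0.47  0.135]
top jar_black 0.62 [289. 324.] [0.358 0.023]
top lid_pale 0.59 [360. 273.] [ 0.487 -0.149]
top lid_pale 0.21 [178. 298.] [0.414 0.3  ]
top lid_red 0.96 [393. 298.] [ 0.429 -0.231]
top lid_black 0.66 [307. 270.] [ 0.493 -0.017]
top brush 0.61 [460. 256.] [ 0.537 -0.394]
top crock 0.97 [460. 256.] [ 0.537 -0.396]
top plank 0.81 [320. 215.] [ 0.631 -0.047]
top mug 0.58 [459. 254.] [ 0.542 -0.392]
top basket 0.66 [322. 157.] [ 0.78  -0.046]
top burner 0.94 [194. 176.] [0.722 0.275]
```

View pics/scene0.png

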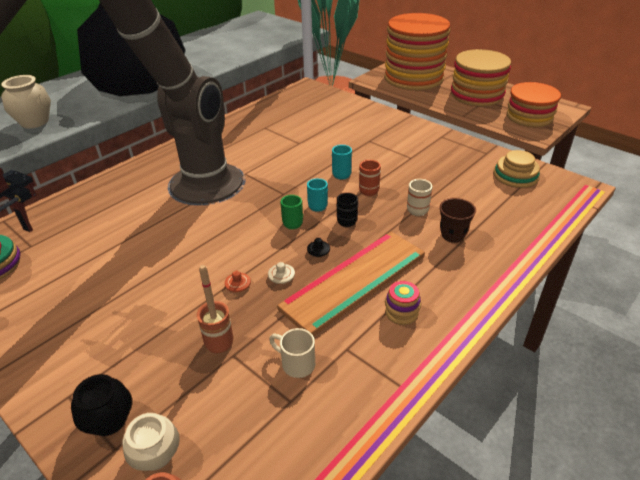

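View pics/top0.png

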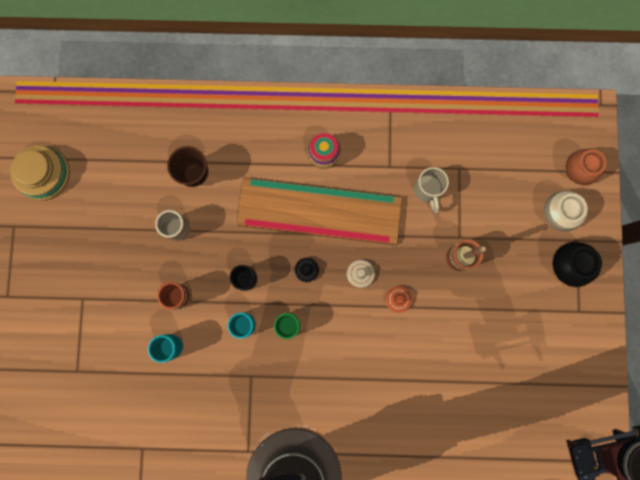

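The scene view shows the pale jar at (419,197), the red jar at (369,177) and the black jar at (347,209). The lids are at (281,273), (237,281) and (318,248), and the brush stands in its crock at (216,325). The turquoise and green jars are decoys. The top view agrees, so all three jars are there. Next I refine the poses by fitting silhouettes.

```bash
cat > fit.py <<'E'
from h import *
from scipy.optimize import least_squares
PARTS={'jar_pale':[(0,.088,.066)],'jar_red':[(0,.094,.063)],'jar_black':[(0,.082,.060)],
'lid_pale':[(0,.01,.048),(.01,.016,.068),(.016,.044,.023)],'lid_red':[(0,.01,.045),(.01,.016,.065),(.016,.044,.023)],
'lid_black':[(0,.01,.042),(.01,.016,.062),(.016,.044,.023)],'crock':[(0,.1,.07)],'mug':[(0,.075,.072)],'basket':[(0,.074,.084)],'burner':[(0,.095,.09)]}
a=np.linspace(0,2*np.pi,40)
def render(p,parts,x,y,z0=0):
    S=4; m=np.zeros((480*S,640*S),np.uint8)
    for b,t,d in parts:
        P=np.array([[x+d/2*np.cos(k),y+d/2*np.sin(k),z0+z] for z in(b,t) for k in a])
        h=cv2.convexHull(((proj(p,P)+.5)*S).astype(np.float32))
        cv2.fillPoly(m,[np.round(h).astype(np.int32)],255)
    M=cv2.moments(m,True); return np.array([M['m10']/M['m00'],M['m01']/M['m00']])/S-.5, M['m00']/S/S
def find(cams,t,near,z0=0,tol=.07):
    obs=[]
    for p in cams:
        best=None
        for o in r.outline_of(p,t):
            m=o['pixels'].astype(np.uint8); M=cv2.moments(m,True)
            if M['m00']<20: continue
            c=np.array([M['m10'],M['m01']])/M['m00']; w=atz(p,c,z0+.03)[:2]
            e=np.hypot(*(w-near[:2]))
            if e<tol and (best is None or e<best[0]): best=(e,c,M['m00'],o['score'])
        if best: obs.append((p,best))
    if not obs: return None
    f=lambda q:np.concatenate([render(p,PARTS[t],q[0],q[1],z0)[0]-b[1] for p,b in obs])
    s=least_squares(f,near[:2],diff_step=5e-3)
    return s.x,s.fun,[(round(b[2]/render(p,PARTS[t],*s.x,z0)[1],2),round(b[3],2)) for p,b in obs]
E
cat > m1.py <<'E'
from fit import *
cams=[r.capture('scene'),r.capture('top')]
G={'jar_pale':(.58,.315),'jar_red':(.42,.29),'jar_black':(.468,.134),'lid_pale':(.487,-.149),'lid_red':(.43,-.235),'lid_black':(.49,-.018),'crock':(.537,-.39),'mug':(.70,-.32),'basket':(.77,-.046),'burner':(.72,.27)}
for t,g in G.items():
    f=find(cams,t,np.array(g)); print(t,None if f is None else (np.round(f[0],4),np.round(f[1],1),f[2]))
for p in cams:
    o=r.outline_of(p,'plank')[0]; c,_=cv2.findContours(o['pixels'].astype(np.uint8),0,1); c=max(c,key=cv2.contourArea).reshape(-1,2)
    W=np.array([atz(p,u,.02)[:2] for u in c],np.float32); print('plank',cv2.minAreaRect(W))
    for o in r.outline_of(p,'brush')[:2]:
        v,u=np.nonzero(o['pixels']); print('brush',round(o['score'],2),o['box'],len(u))
        # row/col profile
        for k in np.unique(v)[::3]: print((int(k),int(u[v==k].min()),int(u[v==k].max())),end=' ')
        print()
crops=[cv2.resize(p['pixels'][b:b+75,l:l+100],(400,300),interpolation=cv2.INTER_CUBIC) for p,l,b in((cams[0],170,260),(cams[1],415,215))]
cv2.imwrite('pics/br.png',np.hstack(crops)[:,:,::-1])
E
python3 m1.py
```

```text
jar_pale (array([0.5874, 0.3105]), array([-0.4,  0.1, -0.3, -0.3]), [(0.99, 0.58), (0.86, 0.96)])
jar_red (array([0.4192, 0.295 ]), array([-0.2,  0.4, -0.3, -0.1]), [(0.93, 0.79), (0.91, 0.98)])
jar_black (array([0.4655, 0.135 ]), array([-0.4,  0.1, -0.3, -0.3]), [(0.91, 0.63), (0.92, 0.58)])
lid_pale (array([ 0.4863, -0.1488]), array([-0.3, -0.5,  0.1, -0.5]), [(0.91, 0.79), (0.97, 0.72)])
lid_red (array([ 0.427 , -0.2418]), array([-0.4, -0.7, -0.1, -0.6]), [(0.94, 0.9), (0.96, 0.71)])
lid_black (array([ 0.4924, -0.0165]), array([-0.5, -0.4, -0.3, -0.5]), [(0.82, 0.6), (0.94, 0.59)])
crock (array([ 0.5346, -0.3904]), array([ 0. , -1.5,  0.9, -0.9]), [(0.73, 0.83), (0.62, 0.91)])
mug (array([ 0.7034, -0.3169]), array([-0.,  0.]), [(1.04, 0.9)])
basket (array([ 0.7872, -0.0512]), array([-0.5, -1.3,  0.5, -1.1]), [(0.8, 0.7), (0.76, 0.6)])
burner (array([0.7295, 0.2798]), array([ 1. ,  2.3, -0.6,  1.5]), [(0.81, 0.61), (0.93, 0.83)])
plank ((0.6464755535125732, -0.049248456954956055), (0.4077397286891937, 0.13008899986743927), 84.22959899902344)
brush 0.72 [199.7, 269.0, 223.8, 323.9] 516
(266, 201, 204) (269, 200, 206) (272, 200, 207) (275, 201, 208) (278, 202, 208) (281, 202, 209) (284, 203, 210) (287, 203, 211) (290, 204, 211) (293, 204, 212) (296, 205, 213) (299, 206, 213) (302, 208, 213) (305, 209, 214) (308, 209, 215) (311, 209, 221) (314, 206, 223) (317, 204, 221) (320, 205, 216) 
plank ((0.6370615363121033, -0.043889597058296204), (0.39904922246932983, 0.12291878461837769), 84.41773986816406)
brush 0.94 [458.1, 242.2, 484.8, 265.5] 395
(245, 481, 482) (248, 459, 485) (251, 457, 485) (254, 457, 481) (257, 458, 475) (260, 459, 474) (263, 461, 472)
```

View pics/br.png

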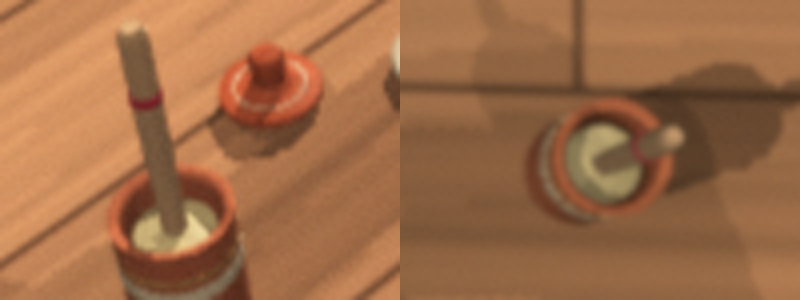

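```bash
cat > m2.py <<'E'
from h import *
cams=[r.capture('scene'),r.capture('top')]
def tri(a,b):
    A=np.zeros((3,3));v=np.zeros(3)
    for p,uv in zip(cams,(a,b)):
        c,d=ray(p,uv); d/=np.linalg.norm(d); Q=np.eye(3)-np.outer(d,d); A+=Q; v+=Q@c
    return np.linalg.solve(A,v)
T=tri((203.0,267.7),(483,248.7)); B=tri((213,317),(463.5,255.2))
print(T,B, (T-B)/np.linalg.norm(T-B))
print('lip',atz(cams[1],(468,253.7),.1),'lip scene', atz(cams[0],(170+173/4,260+210/4),.1))
s=r.observe(); Rm=R.from_quat(s['ee_rot']).as_matrix(); print(Rm.round(3),s['tcp_pos'])
E
python3 m2.py
```

```text
[ 0.53054084 -0.38903365  0.22420286] [ 0.52923671 -0.38693719  0.07716799] [ 0.00886826 -0.01425623  0.99985905]
lip [ 0.53189209 -0.38996364  0.1       ] lip scene [ 0.53683988 -0.39086675  0.1       ]
[[ 0.971  0.239  0.   ]
 [ 0.239 -0.971 -0.   ]
 [ 0.     0.    -1.   ]] [ 0.14965767 -0.60682468  0.22265223]
```

Request:
arm_command:
  motion:
    - [[20,-6,-15],1.4]
    - [[60,-18,-30],3]
    - [[110,-32,-45],5]
    - [[160,-46,-60],7]
    - [[210,-61,-65],8]
    - [[260,-75,-65],9]
    - [[310,-90,-65],10.5]
    - [[355,-103,-65],12]
    - [[395,-114,-65],13]
    - [[421,-122,-65],13.8]

```text
time: 3.7
tcp_pos: [0.5329, -0.3839, 0.2875]
ee_rot: [1.0, 0.002, 0.001, -0.001]
contact_force: [-0.3, -0.0, 0.5]
gripper_width: 0.0879
grip_force: 0.0
```

Request:
arm_command:
  motion:
    - [[0,0,0],0]
    - [[0,0,0],0]
    - [[0,0,0],0]
    - [[0,0,0],0]
    - [[0,0,0],0]
    - [[0,0,0],0]
    - [[0,0,0],0]
    - [[0,0,0],0]
    - [[0,0,0],0]
    - [[0,0,0],0]

```text
time: 4.7
tcp_pos: [0.5292, -0.3876, 0.2876]
ee_rot: [1.0, 0.001, -0.0, 0.0]
contact_force: [-0.1, 0.1, -0.6]
gripper_width: 0.088
grip_force: 0.0
```

```bash
cat > w.py <<'E'
from h import *
def wrist(name=None):
    s=r.observe(); p=r.capture('wrist')
    T=np.eye(4);T[:3,:3]=R.from_quat(s['ee_rot']).as_matrix();T[:3,3]=s['tcp_pos']
    p['T']=T@np.array(p['T_tool_cam'])
    if name: save(p,name)
    return s,p
def wat(p,uv,z):
    K=np.array(p['mtx']); d=np.array([(uv[0]-K[0,2])/K[0,0],(uv[1]-K[1,2])/K[1,1]]); th=np.hypot(*d)
    v=np.append(d/max(th,1e-9)*np.sin(th),np.cos(th)); v=p['T'][:3,:3]@v; c=p['T'][:3,3]
    return c+v*(z-c[2])/v[2]
def wproj(p,X):
    K=np.array(p['mtx']); q=np.linalg.inv(p['T'])@np.append(X,1); h=np.hypot(q[0],q[1]); th=np.arctan2(h,q[2])
    return np.array([K[0,2]+K[0,0]*th*q[0]/h,K[1,2]+K[1,1]*th*q[1]/h])
E
python3 - <<'E'
from w import *
s,p=wrist('w1'); print({k:np.round(v,4) for k,v in s.items() if 'joint' not in k}); print(p['T_tool_cam'],p['mtx'])
for t in('brush','crock'):
    for o in r.mark_of(p,t)[:2]: print(t,o['score'],o['uv'],wat(p,o['uv'],.01))
print(wproj(p,[.5305,-.388,.23]))
E
```

```text
{'time': np.float64(4.7), 'tcp_pos': array([ 0.5292, -0.3876,  0.2876]), 'ee_rot': array([ 1.e+00,  5.e-04, -0.e+00,  0.e+00]), 'contact_force': array([-0.1136,  0.1273, -0.6023]), 'ft_torque': array([-0.0036,  0.0253,  0.018 ]), 'grip_force': np.float64(0.0), 'gripper_width': np.float64(0.088)}
[[-1.86683188e-03 -9.52698426e-01 -3.03911539e-01  8.48073690e-02]
 [ 9.99998251e-01 -1.81268101e-03 -4.60299305e-04 -2.56396454e-04]
 [-1.12368251e-04 -3.03911866e-01  9.52700144e-01 -1.62077213e-01]
 [ 0.00000000e+00  0.00000000e+00  0.00000000e+00  1.00000000e+00]] [[371.64829954   0.         320.42574374]
 [  0.         371.64829954 241.59273932]
 [  0.           0.           1.        ]]
brush 0.58 [321.8, 194.0] [ 0.53364697 -0.38884803  0.01      ]
crock 0.86 [319.7, 192.5] [ 0.53548165 -0.38633149  0.01      ]
crock 0.45 [68.7, 221.9] [ 0.50396577 -0.02289657  0.01      ]
[321.74341779 261.79974573]
```

View pics/w1.png

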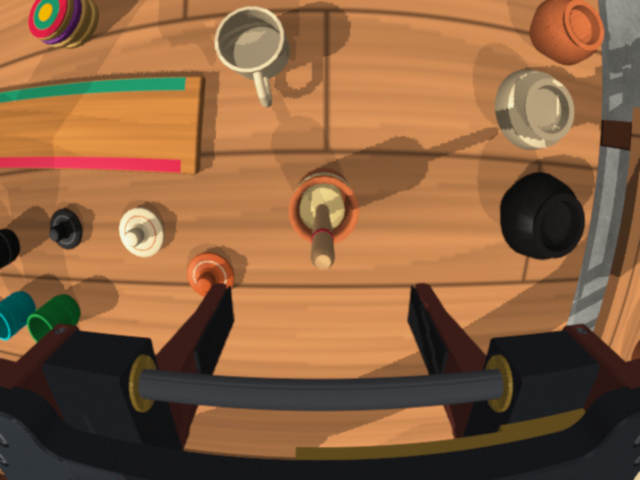

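The wrist view shows the handle top at (322,262), which matches the prediction. The brush is upright and lies between the fingers, so I descend and grip it.

Request:
arm_command:
  motion:
    - [[0,0,5],0]
    - [[0,0,15],0]
    - [[1,0,30],0]
    - [[1,0,45],0]
    - [[1,0,60],0]
    - [[1,0,75],0]
    - [[1,0,90],0]
    - [[1,0,100],0]
    - [[1,0,107],0]
    - [[1,0,107],0]

```text
time: 5.85
tcp_pos: [0.5298, -0.3873, 0.1795]
ee_rot: [1.0, 0.001, -0.001, -0.0]
contact_force: [-0.2, 0.3, -0.9]
gripper_width: 0.088
grip_force: 0.0
```

Request:
arm_command:
  motion:
    - [[0,0,0],0]
    - [[0,0,0],0]
    - [[0,0,0],0]
    - [[0,0,0],0]
    - [[0,0,0],0]
    - [[0,0,0],0]
    - [[0,0,0],0]
    - [[0,0,0],0]
    - [[0,0,0],0]
    - [[0,0,0],0]
  grip: 0

```text
time: 6.85
tcp_pos: [0.5302, -0.3875, 0.1806]
ee_rot: [1.0, 0.0, -0.0, -0.0]
contact_force: [0.3, -0.4, -0.8]
gripper_width: 0.0159
grip_force: 30.0
```

Request:
arm_command:
  motion:
    - [[0,0,-3],0]
    - [[0,0,-10],0]
    - [[0,0,-22],0]
    - [[0,0,-37],0]
    - [[0,0,-53],0]
    - [[0,0,-70],0]
    - [[0,0,-87],0]
    - [[0,0,-103],0]
    - [[0,0,-117],0]
    - [[0,0,-125],0]

```text
time: 7.85
tcp_pos: [0.5306, -0.3878, 0.3081]
ee_rot: [1.0, 0.0, 0.001, 0.001]
contact_force: [0.3, -0.1, -1.3]
gripper_width: 0.0157
grip_force: 30.0
```

Request:
arm_command:
  motion:
    - [[1,-10,0],0]
    - [[3,-30,0],0]
    - [[6,-60,0],0]
    - [[9,-95,0],0]
    - [[12,-133,0],0]
    - [[15,-171,0],0]
    - [[18,-209,0],0]
    - [[21,-247,0],0]
    - [[24,-285,0],0]
    - [[27,-323,0],0]

```text
time: 8.85
tcp_pos: [0.5557, -0.0609, 0.3049]
ee_rot: [1.0, 0.001, -0.001, -0.0]
contact_force: [0.7, 0.0, -1.9]
gripper_width: 0.0157
grip_force: 30.0
```

Request:
arm_command:
  motion:
    - [[3,-38,0],0]
    - [[6,-76,0],0]
    - [[9,-114,0],0]
    - [[12,-152,0],0]
    - [[15,-190,0],0]
    - [[18,-228,0],0]
    - [[22,-266,0],0]
    - [[25,-300,0],0]
    - [[28,-324,0],0]
    - [[28,-336,0],0]

```text
time: 9.85
tcp_pos: [0.5821, 0.2757, 0.3044]
ee_rot: [1.0, 0.003, -0.001, -0.0]
contact_force: [0.5, -0.7, -0.7]
gripper_width: 0.0155
grip_force: 30.0
```

```bash
cat > wf.py <<'E'
import sys; from w import *
from scipy.optimize import least_squares
# fit jar position from wrist mask: project outer rim+foot hull centroid
def wrender(p,parts,x,y,z0):
    S=3; a=np.linspace(0,2*np.pi,30); m=np.zeros((480*S,640*S),np.uint8)
    for b,t,d in parts:
        P=np.array([wproj(p,[x+d/2*np.cos(k),y+d/2*np.sin(k),z0+z]) for z in(b,t) for k in a],np.float32)
        cv2.fillPoly(m,[np.round(cv2.convexHull((P+.5)*S)).astype(np.int32)],255)
    M=cv2.moments(m,True); return np.array([M['m10'],M['m01']])/M['m00']/S-.5,M['m00']/S/S
def wfind(p,t,near,z0=0):
    from fit import PARTS
    best=None
    for o in r.outline_of(p,t):
        M=cv2.moments(o['pixels'].astype(np.uint8),True)
        if M['m00']<50: continue
        c=np.array([M['m10'],M['m01']])/M['m00']; e=np.hypot(*(wat(p,c,z0+.04)[:2]-near))
        if e<.08 and (best is None or e<best[0]): best=(e,c,M['m00'],o['score'],o['box'])
    if not best: return None
    s=least_squares(lambda q:wrender(p,PARTS[t],q[0],q[1],z0)[0]-best[1],near,diff_step=5e-3)
    return s.x,best[2]/wrender(p,PARTS[t],*s.x,z0)[1],best[3]
if __name__=='__main__':
    n=sys.argv[1]; s,p=wrist(n); print(s['time'],s['tcp_pos'],s['ee_rot'].round(4) if hasattr(s['ee_rot'],'round') else s['ee_rot'],s['contact_force'])
    for k in range(2,len(sys.argv),4): print(sys.argv[k],wfind(p,sys.argv[k],np.array([float(sys.argv[k+1]),float(sys.argv[k+2])]),float(sys.argv[k+3])))
E
python3 wf.py w2 jar_pale .587 .3105 0 jar_red .419 .295 0 jar_black .4655 .135 0
```

```text
9.85 [0.582112   0.27567307 0.30443755] [ 1.0e+00  3.0e-03 -1.2e-03 -3.0e-04] [ 0.51875132 -0.70919835 -0.70174817]
jar_pale (array([0.59226122, 0.31299868]), 0.8198751830860346, 0.58)
jar_red (array([0.48914   , 0.27565373]), 1.9164588922202936, 0.71)
jar_black (array([0.46578685, 0.1324006 ]), 0.945983379501385, 0.81)
```

View pics/w2.png

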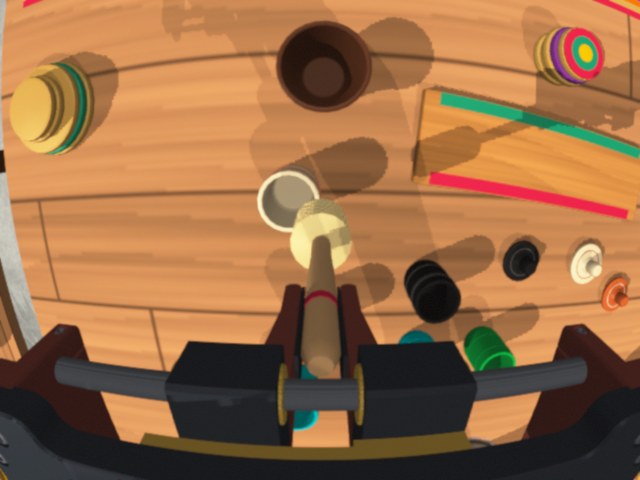

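The pale jar's rim is centred near (290,200), and the brush head sits at (321,235) to its right.

Run:
```python
from w import *
s,p=wrist(); print(s['tcp_pos'])
for uv in((257.5,200),(290,169),(319,190),(290,200)): print(uv,wat(p,uv,.088))
t=np.array(s['tcp_pos'])
for h in(.019,-.1706+.076,-.1706): print(h,wproj(p,t+[0,0,h]), 'edge',wproj(p,t+[.018,0,h]))
for x,y in((.587,.3105),(.5875,.313),(.592,.313)):
  print(x,y,[wproj(p,[x+.033*np.cos(k),y+.033*np.sin(k),.088]).round(0) for k in(0,1.57,3.14)])
```

```text
[0.58414671 0.27063839 0.30525104]
(257.5, 200) [0.59369133 0.3366911  0.088     ]
(290, 169) [0.62581936 0.30182325 0.088     ]
(319, 190) [0.60373954 0.2721999  0.088     ]
(290, 200) [0.59331878 0.30240444 0.088     ]
0.019 [321.37831181 325.69994784] edge [321.37790112 289.20888022]
-0.0946 [320.80067622 245.36075496] edge [320.78108385 221.39611978]
-0.1706 [320.61243506 219.5009751 ] edge [320.59378666 200.38838092]
0.587 0.3105 [array([282., 175.]), array([251., 206.]), array([283., 236.])]
0.5875 0.313 [array([279., 174.]), array([249., 206.]), array([281., 236.])]
0.592 0.313 [array([279., 170.]), array([249., 202.]), array([281., 232.])]
```

Request:
arm_command:
  motion:
    - [[1,-8,0],0]
    - [[2,-20,0],0]
    - [[3,-32,0],0]
    - [[4,-38,0],0]
    - [[4,-38,0],0]
    - [[4,-38,0],0]
    - [[4,-38,0],0]
    - [[4,-38,8],0]
    - [[4,-38,18],0]
    - [[4,-38,28],0]

```text
time: 11.1
tcp_pos: [0.5884, 0.3091, 0.2765]
ee_rot: [1.0, 0.0, -0.0, 0.0]
contact_force: [-0.2, -0.4, -1.7]
gripper_width: 0.0152
grip_force: 30.0
```

Run:
```python
from w import *
s,p=wrist(); print(s['tcp_pos'],s['contact_force'])
q=r.capture('scene'); q2=r.capture('top')
A=cv2.resize(p['pixels'][120:300,220:420],(400,360)); B=cv2.resize(q['pixels'][150:240,370:470],(400,360)); C=cv2.resize(q2['pixels'][180:270,130:230],(400,360))
cv2.imwrite('pics/c3.png',cv2.resize(np.hstack([A,B]),(800,360))[:,:,::-1])
for x,y in((.5875,.3105),(.591,.3085)):
  print(x,y,[wproj(p,[x+.033*np.cos(k),y+.033*np.sin(k),.088]).round(0) for k in(0,1.57,3.14,4.71)])
```

```text
[0.58839118 0.30908389 0.27645352] [-0.23559264 -0.44010092 -1.65958896]
0.5875 0.3105 [array([319., 182.]), array([285., 216.]), array([319., 248.]), array([353., 216.])]
0.591 0.3085 [array([321., 179.]), array([287., 212.]), array([321., 245.]), array([355., 212.])]
```

View pics/c3.png

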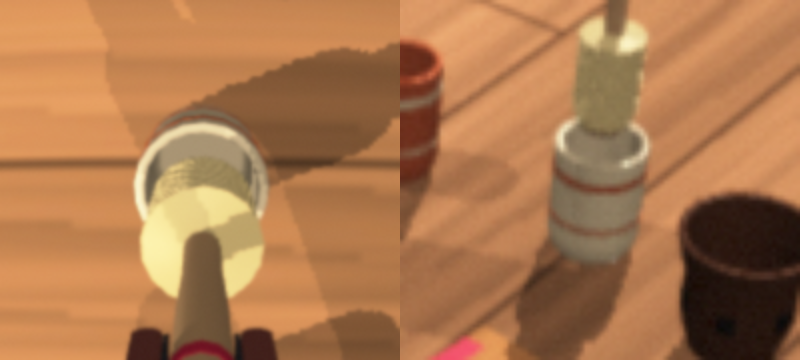

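Both views show the brush centred over the pale jar, with the rim from 287 to 353 and its centre at 320.

Request:
arm_command:
  motion:
    - [[0,0,6],0]
    - [[0,0,16],0]
    - [[0,0,28],0]
    - [[0,0,40],0]
    - [[0,0,52],0]
    - [[0,0,64],0]
    - [[0,0,74],0]
    - [[0,0,82],0]
    - [[0,0,88],0]
    - [[0,0,90],0]

```text
time: 12.25
tcp_pos: [0.5883, 0.3094, 0.1869]
ee_rot: [1.0, 0.001, -0.0, 0.0]
contact_force: [-0.0, 0.1, -1.2]
gripper_width: 0.0158
grip_force: 30.0
```

Request:
arm_command:
  motion:
    - [[0,0,0],0]
    - [[0,0,1],0]
    - [[0,0,2],0]
    - [[0,0,3],0]
    - [[0,0,4],0]
    - [[0,0,5],0]
    - [[0,0,6],0]
    - [[0,0,7],0]
    - [[0,0,7.5],0]
    - [[0,0,7.5],0]

```text
time: 13.25
tcp_pos: [0.5885, 0.3095, 0.18]
ee_rot: [1.0, 0.0, -0.0, 0.0]
contact_force: [-0.3, 0.5, -1.2]
gripper_width: 0.0155
grip_force: 30.0
```

Request:
arm_command:
  motion:
    - [[0,0,0.5],0]
    - [[0,0,1],0]
    - [[0,0,1.5],0]
    - [[0,0,2],0]
    - [[0,0,2.5],0]
    - [[0,0,3],0]
    - [[0,0,3.3],0]
    - [[0,0,3.3],0]
    - [[0,0,3.3],0]
    - [[0,0,3.3],0]

```text
time: 14.25
tcp_pos: [0.5885, 0.3095, 0.1768]
ee_rot: [1.0, 0.0, 0.0, -0.0]
contact_force: [-0.9, 0.4, -0.8]
gripper_width: 0.0154
grip_force: 30.0
```

Request:
arm_command:
  motion:
    - [[0,0,0.3],0]
    - [[0,0,0.6],0]
    - [[0,0,0.9],0]
    - [[0,0,1.2],0]
    - [[0,0,1.2],0]
    - [[0,0,1.2],0]
    - [[0,0,1.2],0]
    - [[0,0,1.2],0]
    - [[0,0,1.2],0]
    - [[0,0,1.2],0]

```text
time: 15.25
tcp_pos: [0.5888, 0.3096, 0.1766]
ee_rot: [1.0, 0.0, 0.001, -0.0]
contact_force: [-0.4, -1.1, 5.6]
gripper_width: 0.0156
grip_force: 30.0
```

Request:
arm_command:
  motion:
    - [[0,0,-4],0]
    - [[0,0,-12],0]
    - [[0,0,-24],0]
    - [[0,0,-36],0]
    - [[0,0,-48],0]
    - [[0,0,-58],0]
    - [[0,0,-66],0]
    - [[0,0,-70],0]
    - [[0,0,-70],0]
    - [[0,0,-70],0]

```text
time: 16.25
tcp_pos: [0.5883, 0.3094, 0.2452]
ee_rot: [1.0, 0.0, -0.0, 0.0]
contact_force: [0.1, -0.6, -0.5]
gripper_width: 0.0158
grip_force: 30.0
```

Request:
arm_command:
  motion:
    - [[0,0,0],0]
    - [[0,0,6],0]
    - [[0,0,16],0]
    - [[0,0,28],0]
    - [[0,0,40],0]
    - [[0,0,50],0]
    - [[0,0,58],0]
    - [[0,0,62],0]
    - [[0,0,64],0]
    - [[0,0,65],0]

```text
time: 17.25
tcp_pos: [0.5886, 0.3096, 0.1807]
ee_rot: [1.0, 0.0, 0.0, -0.0]
contact_force: [-0.2, 1.0, -0.5]
gripper_width: 0.0154
grip_force: 30.0
```

Request:
arm_command:
  motion:
    - [[0,0,0.5],0]
    - [[0,0,1.5],0]
    - [[0,0,2.5],0]
    - [[0,0,3.5],0]
    - [[0,0,4],0]
    - [[0,0,4.5],0]
    - [[0,0,5],0]
    - [[0,0,5],0]
    - [[0,0,5],0]
    - [[0,0,5],0]

```text
time: 18.25
tcp_pos: [0.5888, 0.3096, 0.1766]
ee_rot: [1.0, 0.0, 0.0, -0.0]
contact_force: [-1.0, -0.3, 6.3]
gripper_width: 0.0155
grip_force: 30.0
```

Request:
arm_command:
  motion:
    - [[0,0,-4],0]
    - [[0,0,-14],0]
    - [[0,0,-28],0]
    - [[0,0,-44],0]
    - [[0,0,-60],0]
    - [[0,0,-76],0]
    - [[0,0,-92],0]
    - [[0,0,-108],0]
    - [[0,0,-122],0]
    - [[0,0,-130],0]

```text
time: 19.25
tcp_pos: [0.5889, 0.3098, 0.3079]
ee_rot: [1.0, 0.0, 0.001, -0.001]
contact_force: [0.2, 0.9, -0.6]
gripper_width: 0.0155
grip_force: 30.0
```

Request:
arm_command:
  motion:
    - [[-8,1,0],0]
    - [[-25,2,0],0]
    - [[-50,4,0],0]
    - [[-80,7,0],0]
    - [[-110,9,0],0]
    - [[-137,12,0],0]
    - [[-157,14,0],0]
    - [[-167,15,0],0]
    - [[-169,15,0],0]
    - [[-169,15,0],0]

```text
time: 20.25
tcp_pos: [0.4199, 0.2942, 0.3056]
ee_rot: [1.0, 0.0, 0.0, 0.0]
contact_force: [-0.2, -0.7, -1.4]
gripper_width: 0.0158
grip_force: 30.0
```

Request:
arm_command:
  motion:
    - [[0,0,0],0]
    - [[0,0,5],0]
    - [[0,0,12],0]
    - [[0,0,19],0]
    - [[0,0,24],0]
    - [[0,0,26],0]
    - [[0,0,26],0]
    - [[0,0,26],0]
    - [[0,0,26],0]
    - [[0,0,26],0]

```text
time: 21.25
tcp_pos: [0.4196, 0.2944, 0.2799]
ee_rot: [1.0, 0.0, 0.0, -0.0]
contact_force: [0.2, 0.2, -0.8]
gripper_width: 0.0152
grip_force: 30.0
```

```bash
cat > chk.py <<'E'
import sys; from w import *
n,x,y,h,d=sys.argv[1],*map(float,sys.argv[2:6])
s,p=wrist(); print(s['tcp_pos'],s['contact_force'])
u,v=wproj(p,[x,y,h]).astype(int); A=cv2.resize(p['pixels'][v-90:v+90,u-100:u+100],(800,720)[:2])
A=cv2.resize(A,(600,540)); cv2.imwrite(f'pics/{n}.png',A[:,:,::-1]); print('crop origin',u-100,v-90,'scale 3')
P=[wproj(p,[x+d/2*np.cos(k),y+d/2*np.sin(k),h]) for k in(0,1.57,3.14,4.71)]
print('expected crop px top,left,bottom,right',[((q-[u-100,v-90])*3).round(0) for q in P])
E
python3 chk.py c4 .4192 .295 .094 .063
```

```text
[0.41961895 0.29441162 0.27988698] [ 0.22818222  0.17610433 -0.81597922]
crop origin 220 126 scale 3
expected crop px top,left,bottom,right [array([301., 174.]), array([203., 271.]), array([301., 364.]), array([399., 271.])]
```

View pics/c4.png

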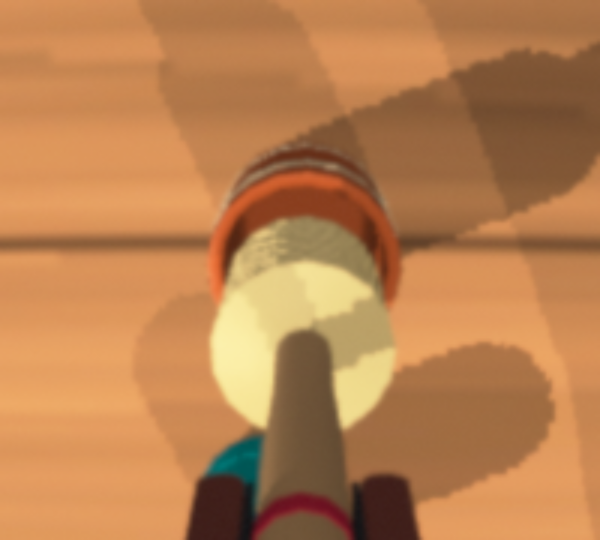

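The red rim runs from 209 to 400 in the crop, so it sits 1–2 mm off the prediction. I correct for that and brush.

Request:
arm_command:
  motion:
    - [[1.5,0.5,4],0]
    - [[1.5,0.5,14],0]
    - [[1.5,0.5,27],0]
    - [[1.5,0.5,41],0]
    - [[1.5,0.5,55],0]
    - [[1.5,0.5,68],0]
    - [[1.5,0.5,80],0]
    - [[1.5,0.5,90],0]
    - [[1.5,0.5,96],0]
    - [[1.5,0.5,98],0]

```text
time: 22.3
tcp_pos: [0.4208, 0.2937, 0.1809]
ee_rot: [1.0, 0.0, -0.0, 0.0]
contact_force: [0.0, 0.2, -0.5]
gripper_width: 0.0157
grip_force: 30.0
```

Request:
arm_command:
  motion:
    - [[0,0,0.5],0]
    - [[0,0,1.5],0]
    - [[0,0,2.5],0]
    - [[0,0,3.5],0]
    - [[0,0,4.5],0]
    - [[0,0,5],0]
    - [[0,0,5.5],0]
    - [[0,0,6],0]
    - [[0,0,6],0]
    - [[0,0,6],0]

```text
time: 23.3
tcp_pos: [0.4213, 0.294, 0.1765]
ee_rot: [1.0, 0.0, 0.0, -0.0]
contact_force: [-2.1, -1.5, 6.2]
gripper_width: 0.0155
grip_force: 30.0
```

Request:
arm_command:
  motion:
    - [[0,0,-4],0]
    - [[0,0,-14],0]
    - [[0,0,-28],0]
    - [[0,0,-42],0]
    - [[0,0,-56],0]
    - [[0,0,-67],0]
    - [[0,0,-74],0]
    - [[0,0,-76],0]
    - [[0,0,-76],0]
    - [[0,0,-76],0]

```text
time: 24.3
tcp_pos: [0.4208, 0.2936, 0.2511]
ee_rot: [1.0, 0.0, -0.0, 0.0]
contact_force: [-0.3, 0.1, -1.4]
gripper_width: 0.0158
grip_force: 30.0
```

Request:
arm_command:
  motion:
    - [[0,0,4],0]
    - [[0,0,14],0]
    - [[0,0,27],0]
    - [[0,0,40],0]
    - [[0,0,52],0]
    - [[0,0,61],0]
    - [[0,0,67],0]
    - [[0,0,70],0]
    - [[0,0,71],0]
    - [[0,0,71],0]

```text
time: 25.3
tcp_pos: [0.4212, 0.294, 0.1808]
ee_rot: [1.0, 0.0, 0.0, -0.0]
contact_force: [0.0, -0.1, -0.1]
gripper_width: 0.0159
grip_force: 30.0
```

Request:
arm_command:
  motion:
    - [[0,0,0.5],0]
    - [[0,0,1.5],0]
    - [[0,0,2.5],0]
    - [[0,0,3.5],0]
    - [[0,0,4],0]
    - [[0,0,4.5],0]
    - [[0,0,5],0]
    - [[0,0,5],0]
    - [[0,0,5],0]
    - [[0,0,5],0]

```text
time: 26.3
tcp_pos: [0.4213, 0.294, 0.1765]
ee_rot: [1.0, 0.0, 0.0, -0.0]
contact_force: [-1.1, -1.0, 6.0]
gripper_width: 0.0157
grip_force: 30.0
```

Request:
arm_command:
  motion:
    - [[0,0,-4],0]
    - [[0,0,-14],0]
    - [[0,0,-28],0]
    - [[0,0,-44],0]
    - [[0,0,-60],0]
    - [[0,0,-76],0]
    - [[0,0,-92],0]
    - [[0,0,-108],0]
    - [[0,0,-122],0]
    - [[0,0,-130],0]

```text
time: 27.3
tcp_pos: [0.4212, 0.2942, 0.3074]
ee_rot: [1.0, 0.001, 0.001, -0.001]
contact_force: [0.7, 0.2, -1.5]
gripper_width: 0.0158
grip_force: 30.0
```

Request:
arm_command:
  motion:
    - [[2,8,0],0]
    - [[7,24,0],0]
    - [[14,50,0],0]
    - [[21,76,0],0]
    - [[29,103,0],0]
    - [[36,130,0],0]
    - [[42,150,0],0]
    - [[44,158,0],0]
    - [[44,160,0],0]
    - [[44,160,0],0]

```text
time: 28.3
tcp_pos: [0.4648, 0.1344, 0.3054]
ee_rot: [1.0, 0.001, -0.0, -0.0]
contact_force: [0.2, 0.6, -0.5]
gripper_width: 0.0157
grip_force: 30.0
```

Request:
arm_command:
  motion:
    - [[0,0,0],0]
    - [[0,0,5],0]
    - [[0,0,12],0]
    - [[0,0,19],0]
    - [[0,0,24],0]
    - [[0,0,26],0]
    - [[0,0,26],0]
    - [[0,0,26],0]
    - [[0,0,26],0]
    - [[0,0,26],0]

```text
time: 29.3
tcp_pos: [0.4653, 0.1339, 0.2799]
ee_rot: [1.0, 0.0, 0.0, -0.0]
contact_force: [0.6, 0.5, -0.4]
gripper_width: 0.0154
grip_force: 30.0
```

```bash
python3 chk.py c5 .4655 .134 .082 .060
```

```text
[0.46531195 0.13392272 0.27989663] [ 0.56344003  0.45870083 -0.4245411 ]
crop origin 220 122 scale 3
expected crop px top,left,bottom,right [array([302., 183.]), array([212., 272.]), array([302., 358.]), array([393., 273.])]
```

View pics/c5.png

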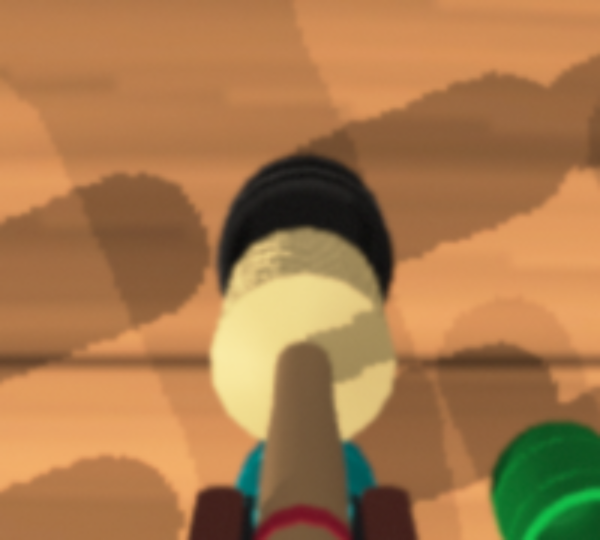

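The black jar runs from 219 to 394 in the crop, so it sits about 1.4 mm towards −y. I correct for that and brush.

Request:
arm_command:
  motion:
    - [[0.5,1.3,4],0]
    - [[0.5,1.3,14],0]
    - [[0.5,1.3,27],0]
    - [[0.5,1.3,41],0]
    - [[0.5,1.3,55],0]
    - [[0.5,1.3,68],0]
    - [[0.5,1.3,80],0]
    - [[0.5,1.3,90],0]
    - [[0.5,1.3,96],0]
    - [[0.5,1.3,98],0]

```text
time: 30.35
tcp_pos: [0.4655, 0.1325, 0.181]
ee_rot: [1.0, 0.001, -0.0, 0.0]
contact_force: [-0.2, 0.4, -0.3]
gripper_width: 0.0156
grip_force: 30.0
```

Request:
arm_command:
  motion:
    - [[0,0,0.5],0]
    - [[0,0,1.5],0]
    - [[0,0,2.5],0]
    - [[0,0,3.5],0]
    - [[0,0,4.5],0]
    - [[0,0,5],0]
    - [[0,0,5.5],0]
    - [[0,0,6],0]
    - [[0,0,6],0]
    - [[0,0,6],0]

```text
time: 31.35
tcp_pos: [0.4661, 0.1327, 0.1764]
ee_rot: [1.0, 0.0, 0.001, -0.0]
contact_force: [-1.5, -1.0, 6.2]
gripper_width: 0.0152
grip_force: 30.0
```

Request:
arm_command:
  motion:
    - [[0,0,-4],0]
    - [[0,0,-12],0]
    - [[0,0,-24],0]
    - [[0,0,-36],0]
    - [[0,0,-48],0]
    - [[0,0,-58],0]
    - [[0,0,-63],0]
    - [[0,0,-64],0]
    - [[0,0,-64],0]
    - [[0,0,-64],0]

```text
time: 32.35
tcp_pos: [0.4654, 0.1324, 0.2391]
ee_rot: [1.0, 0.0, -0.0, 0.0]
contact_force: [0.4, 0.0, -0.7]
gripper_width: 0.0155
grip_force: 30.0
```

Request:
arm_command:
  motion:
    - [[0,0,4],0]
    - [[0,0,12],0]
    - [[0,0,23],0]
    - [[0,0,34],0]
    - [[0,0,45],0]
    - [[0,0,53],0]
    - [[0,0,57],0]
    - [[0,0,59],0]
    - [[0,0,59],0]
    - [[0,0,59],0]

```text
time: 33.35
tcp_pos: [0.4659, 0.1327, 0.181]
ee_rot: [1.0, 0.0, 0.0, -0.0]
contact_force: [0.3, -0.6, -0.4]
gripper_width: 0.0155
grip_force: 30.0
```

Request:
arm_command:
  motion:
    - [[0,0,0.5],0]
    - [[0,0,1.5],0]
    - [[0,0,2.5],0]
    - [[0,0,3.5],0]
    - [[0,0,4],0]
    - [[0,0,4.5],0]
    - [[0,0,5],0]
    - [[0,0,5],0]
    - [[0,0,5],0]
    - [[0,0,5],0]

```text
time: 34.35
tcp_pos: [0.4661, 0.1327, 0.1764]
ee_rot: [1.0, 0.0, 0.001, -0.0]
contact_force: [-1.2, -0.7, 7.2]
gripper_width: 0.0155
grip_force: 30.0
```

Request:
arm_command:
  motion:
    - [[0,0,-4],0]
    - [[0,0,-14],0]
    - [[0,0,-28],0]
    - [[0,0,-44],0]
    - [[0,0,-60],0]
    - [[0,0,-76],0]
    - [[0,0,-92],0]
    - [[0,0,-108],0]
    - [[0,0,-122],0]
    - [[0,0,-130],0]

```text
time: 35.35
tcp_pos: [0.466, 0.1328, 0.3073]
ee_rot: [1.0, 0.001, 0.001, -0.0]
contact_force: [0.9, -0.4, -1.1]
gripper_width: 0.0152
grip_force: 30.0
```

Request:
arm_command:
  motion:
    - [[1,8,0],0]
    - [[3,24,0],0]
    - [[6,48,0],0]
    - [[10,78,0],0]
    - [[14,110,0],0]
    - [[18,142,0],0]
    - [[22,174,0],0]
    - [[26,206,0],0]
    - [[30,238,0],0]
    - [[34,270,0],0]

```text
time: 36.35
tcp_pos: [0.4993, -0.1393, 0.3049]
ee_rot: [1.0, 0.0, -0.001, 0.0]
contact_force: [1.0, 0.5, -0.9]
gripper_width: 0.0155
grip_force: 30.0
```

Request:
arm_command:
  motion:
    - [[4,32,0],0]
    - [[8,64,0],0]
    - [[12,96,0],0]
    - [[16,128,0],0]
    - [[20,160,0],0]
    - [[24,190,0],0]
    - [[27,216,0],0]
    - [[29,236,0],0]
    - [[31,248,0],0]
    - [[31,250,0],0]

```text
time: 37.35
tcp_pos: [0.5303, -0.3889, 0.3045]
ee_rot: [1.0, -0.001, -0.001, -0.0]
contact_force: [0.7, -0.6, -0.4]
gripper_width: 0.0154
grip_force: 30.0
```

Request:
arm_command:
  motion:
    - [[0,0,0],0]
    - [[0,0,0],0]
    - [[0,0,0],0]
    - [[0,0,0],0]
    - [[0,0,4],0]
    - [[0,0,10],0]
    - [[0,0,16],0]
    - [[0,0,20],0]
    - [[0,0,20],0]
    - [[0,0,20],0]

```text
time: 38.35
tcp_pos: [0.5312, -0.3874, 0.2855]
ee_rot: [1.0, 0.0, -0.0, -0.0]
contact_force: [-0.3, -0.3, -1.1]
gripper_width: 0.0155
grip_force: 30.0
```

```bash
python3 chk.py c6 .534 -.389 .1 .070
```

```text
[ 0.53118588 -0.38736377  0.28553244] [-0.30449131 -0.32095453 -1.1004161 ]
crop origin 222 122 scale 3
expected crop px top,left,bottom,right [array([302., 164.]), array([193., 273.]), array([301., 376.]), array([411., 273.])]
```

View pics/c6.png

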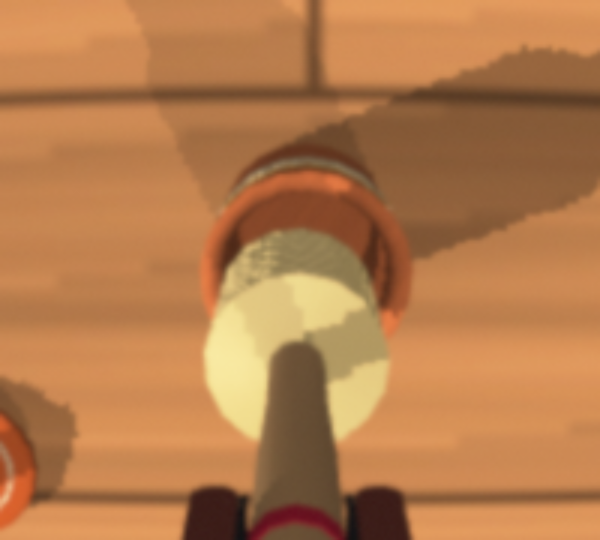

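The crock lip is centred at about 307 in the crop, so I shift 3 mm towards −y before lowering the brush.

Request:
arm_command:
  motion:
    - [[1,3,0],0]
    - [[1,3,5],0]
    - [[1,3,15],0]
    - [[1,3,29],0]
    - [[1,3,44],0]
    - [[1,3,59],0]
    - [[1,3,74],0]
    - [[1,3,87],0]
    - [[1,3,97],0]
    - [[1,3,100],0]

```text
time: 39.4
tcp_pos: [0.5317, -0.39, 0.184]
ee_rot: [1.0, 0.001, -0.001, -0.0]
contact_force: [0.2, 0.9, 0.1]
gripper_width: 0.0159
grip_force: 30.0
```

Request:
arm_command:
  motion:
    - [[0,0,0.5],0]
    - [[0,0,1.5],0]
    - [[0,0,2.5],0]
    - [[0,0,3.5],0]
    - [[0,0,4.5],0]
    - [[0,0,5],0]
    - [[0,0,5.3],0]
    - [[0,0,5.3],0]
    - [[0,0,5.3],0]
    - [[0,0,5.3],0]

```text
time: 40.4
tcp_pos: [0.5323, -0.3904, 0.1805]
ee_rot: [1.0, 0.0, 0.0, 0.0]
contact_force: [1.1, 1.0, 1.1]
gripper_width: 0.0154
grip_force: 30.0
```

Request:
arm_command:
  motion:
    - [[0,0,0],0]
    - [[0,0,0],0]
    - [[0,0,0],0]
    - [[0,0,0],0]
    - [[0,0,0],0]
    - [[0,0,0],0]
    - [[0,0,0],0]
    - [[0,0,-3],0]
    - [[0,0,-9],0]
    - [[0,0,-20],0]
  grip: 87

```text
time: 41.4
tcp_pos: [0.5319, -0.3902, 0.2005]
ee_rot: [1.0, 0.0, -0.0, -0.0]
contact_force: [0.1, 0.6, -0.2]
gripper_width: 0.0866
grip_force: 0.0
```

Request:
arm_command:
  motion:
    - [[0,0,-15],0]
    - [[0,0,-30],0]
    - [[0,0,-48],0]
    - [[0,0,-66],0]
    - [[0,0,-84],0]
    - [[0,0,-94],0]
    - [[0,0,-100],0]
    - [[0,0,-100],0]
    - [[0,0,-100],0]
    - [[0,0,-100],0]

```text
time: 42.4
tcp_pos: [0.5319, -0.3901, 0.2994]
ee_rot: [1.0, 0.0, -0.001, -0.0]
contact_force: [-0.3, -0.0, -0.2]
gripper_width: 0.0869
grip_force: 0.0
```

Request:
arm_command:
  motion:
    - [[1,-10,0],0]
    - [[3,-30,0],0]
    - [[6,-60,0],0]
    - [[9,-95,0],0]
    - [[12,-133,0],0]
    - [[15,-171,0],0]
    - [[18,-209,0],0]
    - [[20,-240,0],0]
    - [[22,-264,0],0]
    - [[24,-280,0],0]

```text
time: 43.4
tcp_pos: [0.5557, -0.107, 0.3002]
ee_rot: [1.0, 0.002, -0.0, -0.0]
contact_force: [0.5, -0.3, 0.3]
gripper_width: 0.0869
grip_force: 0.0
```

Run:
```python
from w import *
for n in('wrist','top','scene'):
    if n=='wrist': s,p=wrist('w7'); print(s['tcp_pos']); f=wat
    else: p=r.capture(n); f=atz; save(p,n+'7')
    for o in r.outline_of(p,'plank')[:1]:
        m=cv2.morphologyEx(o['pixels'].astype(np.uint8),cv2.MORPH_CLOSE,np.ones((9,9)))
        c=max(cv2.findContours(m,0,1)[0],key=cv2.contourArea).reshape(-1,2)
        W=np.array([f(p,u,.02)[:2] for u in c],np.float32); print(n,o['score'],cv2.minAreaRect(W),cv2.boxPoints(cv2.minAreaRect(W)).round(3).tolist())
    for t in('brush','crock'):
        for o in r.mark_of(p,t)[:1]: print(n,t,o['score'],f(p,o['uv'],.01).round(3))
```

```text
[ 0.55569117 -0.10698444  0.30018476]
wrist 0.73 ((0.6396508812904358, -0.04327031970024109), (0.39785581827163696, 0.1212938204407692), 84.2906265258789) [[0.5600000023841858, -0.23499999940395355], [0.6800000071525574, -0.24699999392032623], [0.7200000286102295, 0.14900000393390656], [0.5989999771118164, 0.16099999845027924]]
wrist crock 0.67 [ 0.533 -0.375  0.01 ]
top 0.88 ((0.6452347040176392, 0.05391661822795868), (0.20707717537879944, 0.12381408363580704), 84.5549087524414) [[0.5740000009536743, -0.0430000014603138], [0.6970000267028809, -0.054999999701976776], [0.7170000076293945, 0.1509999930858612], [0.5929999947547913, 0.16300000250339508]]
top brush 0.81 [ 0.541 -0.395  0.01 ]
top crock 0.71 [ 0.523 -0.392  0.01 ]
scene 0.61 ((0.6461814045906067, -0.049418941140174866), (0.4062983989715576, 0.13121476769447327), 84.19804382324219) [[0.5600000023841858, -0.24500000476837158], [0.6909999847412109, -0.257999986410141], [0.7319999933242798, 0.1459999978542328], [0.6010000109672546, 0.1589999943971634]]
scene crock 0.76 [ 0.545 -0.399  0.01 ]
```

View pics/w7.png

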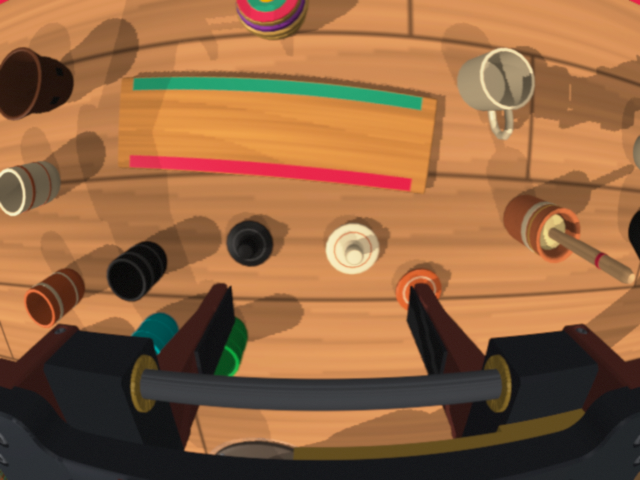

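The wrist view shows the plank clear and well fitted, with the brush standing in its crock at (550,230). I fetch the pale jar next.

Request:
arm_command:
  motion:
    - [[1,-10,0],0]
    - [[3,-30,0],0]
    - [[6,-65,0],0]
    - [[9,-103,0],0]
    - [[12,-143,0],0]
    - [[15,-183,0],0]
    - [[18,-223,0],0]
    - [[21,-263,0],0]
    - [[24,-303,0],0]
    - [[27,-340,0],0]

```text
time: 45.0
tcp_pos: [0.582, 0.2326, 0.3004]
ee_rot: [1.0, 0.001, -0.0, -0.0]
contact_force: [0.4, -0.1, -0.8]
gripper_width: 0.0869
grip_force: 0.0
```

Request:
arm_command:
  motion:
    - [[3,-30,0],0]
    - [[4,-52,0],0]
    - [[5,-68,0],0]
    - [[6,-77,10],0]
    - [[6,-79,28],0]
    - [[6,-79,50],0]
    - [[6,-79,75],0]
    - [[6,-79,100],0]
    - [[6,-79,118],0]
    - [[6,-79,125],0]

```text
time: 46.0
tcp_pos: [0.5877, 0.307, 0.1726]
ee_rot: [1.0, -0.0, -0.002, 0.001]
contact_force: [-0.7, -0.3, -0.4]
gripper_width: 0.0869
grip_force: 0.0
```

```bash
python3 wf.py w8 jar_pale .5885 .3095 0
python3 - <<'E'
from w import *
s,p=wrist(); print(s['tcp_pos'])
for o in r.outline_of(p,'jar_pale')[:2]: print(o['score'],o['box'],[wat(p,q,.088).round(4)[:2].tolist() for q in((o['box'][0],(o['box'][1]+o['box'][3])/2),(o['box'][2],(o['box'][1]+o['box'][3])/2))])
print([wproj(p,[.5885+.033*np.cos(k),.3095+.033*np.sin(k),.088]).round(0) for k in(0,1.57,3.14,4.71)])
E
```

```text
46.0 [0.58771111 0.30698291 0.17256514] [ 1.0e+00 -1.0e-04 -1.5e-03  1.2e-03] [-0.73718682 -0.28417649 -0.36551473]
jar_pale (array([0.58857067, 0.30939569]), 0.9697535261433252, 0.88)
[0.58815882 0.30764906 0.17407253]
0.9 [272.5, 186.7, 365.1, 286.9] [[0.5973, 0.3415], [0.5971, 0.2766]]
0.58 [610.7, 21.9, 640.0, 89.7] [[0.7531, 0.0696], [0.7628, 0.0295]]
[array([318., 203.]), array([272., 249.]), array([318., 291.]), array([365., 249.])]
```

View pics/w8.png

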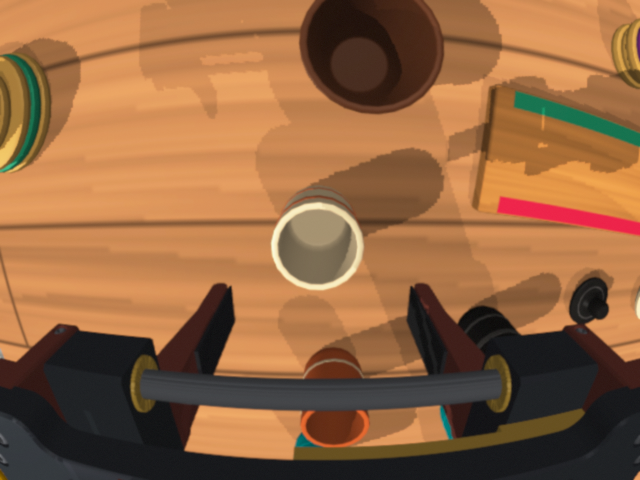

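The wrist view shows the pale jar's rim centred at (318,246) between the fingers, so I descend and grip.

Request:
arm_command:
  motion:
    - [[0,0,5],0]
    - [[0,0,17],0]
    - [[0,0,33],0]
    - [[0,0,50],0]
    - [[0,0,68],0]
    - [[0,0,86],0]
    - [[0,0,104],0]
    - [[0,0,119],0]
    - [[0,0,130],0]
    - [[0,0,133],0]

```text
time: 47.2
tcp_pos: [0.5877, 0.3082, 0.0404]
ee_rot: [1.0, 0.001, -0.001, 0.001]
contact_force: [0.5, 0.9, 0.8]
gripper_width: 0.087
grip_force: 0.0
```

Request:
arm_command:
  motion:
    - [[0,0,0],0]
    - [[0,0,0],0]
    - [[0,0,0],0]
    - [[0,0,0],0]
    - [[0,0,0],0]
    - [[0,0,0],0]
    - [[0,0,0],0]
    - [[0,0,0],0]
    - [[0,0,0],0]
    - [[0,0,0],0]
  grip: 50

```text
time: 48.2
tcp_pos: [0.5891, 0.309, 0.0432]
ee_rot: [1.0, 0.0, 0.001, -0.0]
contact_force: [-0.9, -0.8, 6.4]
gripper_width: 0.0658
grip_force: 30.0
```

Request:
arm_command:
  motion:
    - [[0,0,-2],0]
    - [[0,0,-6],0]
    - [[0,0,-14],0]
    - [[0,0,-26],0]
    - [[0,0,-40],0]
    - [[0,0,-56],0]
    - [[0,0,-74],0]
    - [[0,0,-90],0]
    - [[0,0,-103],0]
    - [[0,0,-110],0]

```text
time: 49.2
tcp_pos: [0.5891, 0.309, 0.1544]
ee_rot: [1.0, 0.0, 0.001, -0.001]
contact_force: [0.2, -0.5, -3.3]
gripper_width: 0.0656
grip_force: 30.0
```

Request:
arm_command:
  motion:
    - [[1,4,0],0]
    - [[4,14,0],0]
    - [[9,32,0],0]
    - [[16,58,0],0]
    - [[24,88,0],0]
    - [[32,118,0],0]
    - [[40,148,0],0]
    - [[48,176,0],0]
    - [[55,202,0],0]
    - [[60,219,0],0]

```text
time: 50.2
tcp_pos: [0.649, 0.0846, 0.1514]
ee_rot: [1.0, -0.002, -0.001, 0.001]
contact_force: [0.1, -0.6, -1.9]
gripper_width: 0.0657
grip_force: 30.0
```

Request:
arm_command:
  motion:
    - [[2,8,0],0]
    - [[2.5,9.5,0],0]
    - [[2.5,9.5,0],0]
    - [[2.5,9.5,5],0]
    - [[2.5,9.5,15],0]
    - [[2.5,9.5,30],0]
    - [[2.5,9.5,45],0]
    - [[2.5,9.5,60],0]
    - [[2.5,9.5,70],0]
    - [[2.5,9.5,75],0]

```text
time: 51.2
tcp_pos: [0.6504, 0.0801, 0.0754]
ee_rot: [1.0, 0.001, -0.001, 0.0]
contact_force: [0.5, 0.1, -1.2]
gripper_width: 0.0656
grip_force: 30.0
```

Request:
arm_command:
  motion:
    - [[0,0,1],0]
    - [[0,0,2],0]
    - [[0,0,4],0]
    - [[0,0,6],0]
    - [[0,0,8],0]
    - [[0,0,9],0]
    - [[0,0,10],0]
    - [[0,0,10],0]
    - [[0,0,10],0]
    - [[0,0,10],0]

```text
time: 52.2
tcp_pos: [0.6513, 0.0803, 0.0674]
ee_rot: [1.0, 0.0, 0.0, -0.0]
contact_force: [-0.2, 0.9, -2.7]
gripper_width: 0.0655
grip_force: 30.0
```

Request:
arm_command:
  motion:
    - [[0,0,0.5],0]
    - [[0,0,1],0]
    - [[0,0,1.5],0]
    - [[0,0,2],0]
    - [[0,0,2.5],0]
    - [[0,0,3],0]
    - [[0,0,3.5],0]
    - [[0,0,4],0]
    - [[0,0,4],0]
    - [[0,0,4],0]

```text
time: 53.2
tcp_pos: [0.6513, 0.0803, 0.0634]
ee_rot: [1.0, 0.0, 0.0, 0.0]
contact_force: [-0.4, 0.1, -2.4]
gripper_width: 0.0656
grip_force: 30.0
```

Request:
arm_command:
  motion:
    - [[0,0,0.3],0]
    - [[0,0,0.6],0]
    - [[0,0,0.9],0]
    - [[0,0,1.2],0]
    - [[0,0,1.5],0]
    - [[0,0,1.5],0]
    - [[0,0,1.5],0]
    - [[0,0,1.5],0]
    - [[0,0,1.5],0]
    - [[0,0,1.5],0]

```text
time: 54.2
tcp_pos: [0.6514, 0.0803, 0.0633]
ee_rot: [1.0, 0.0, 0.0, 0.0]
contact_force: [-4.2, -1.1, 10.0]
gripper_width: 0.0656
grip_force: 30.0
```

Request:
arm_command:
  motion:
    - [[0,0,-1],0]
    - [[0,0,-1],0]
    - [[0,0,-1],0]
    - [[0,0,-1],0]
    - [[0,0,-1],0]
    - [[0,0,-1],0]
    - [[0,0,-1],0]
    - [[0,0,-5],0]
    - [[0,0,-15],0]
    - [[0,0,-30],0]
  grip: 87

```text
time: 55.2
tcp_pos: [0.6508, 0.0802, 0.0923]
ee_rot: [1.0, 0.001, -0.001, 0.0]
contact_force: [-0.1, -1.1, 0.2]
gripper_width: 0.0873
grip_force: 0.0
```

Request:
arm_command:
  motion:
    - [[0,0,-18],0]
    - [[0,0,-40],0]
    - [[0,0,-65],0]
    - [[0,0,-80],0]
    - [[-8,-8,-86],0]
    - [[-24,-22,-86],0]
    - [[-46,-43,-86],0]
    - [[-72,-67,-86],0]
    - [[-100,-93,-86],0]
    - [[-128,-119,-86],0]

```text
time: 56.2
tcp_pos: [0.5209, 0.2002, 0.1774]
ee_rot: [1.0, 0.001, -0.0, 0.0]
contact_force: [0.6, 0.5, 0.4]
gripper_width: 0.087
grip_force: 0.0
```

Request:
arm_command:
  motion:
    - [[-28,-26,0],0]
    - [[-55,-51,0],0]
    - [[-78,-72,0],0]
    - [[-93,-87,0],0]
    - [[-101,-94,0],0]
    - [[-102,-95,0],0]
    - [[-102,-95,0],0]
    - [[-102,-95,0],0]
    - [[-102,-95,0],0]
    - [[-102,-95,0],0]

```text
time: 57.2
tcp_pos: [0.4216, 0.2934, 0.1777]
ee_rot: [1.0, -0.0, -0.0, 0.0]
contact_force: [0.0, 0.1, -0.3]
gripper_width: 0.0869
grip_force: 0.0
```

```bash
python3 wf.py w9 jar_red .421 .294 0 jar_pale .6513 .0803 .02; python3 -c "
from fit import *
c=[r.capture('scene'),r.capture('top')]
print(find(c,'jar_pale',np.array([.651,.080]),.02))"
```

```text
57.2 [0.4215851  0.29338142 0.17769721] [ 1.e+00 -2.e-04 -0.e+00  1.e-04] [ 0.04769004  0.10198639 -0.29246978]
jar_red (array([0.41980619, 0.29419415]), 0.9704623417625451, 0.74)
jar_pale (array([0.65377817, 0.07572132]), 0.9705431636301719, 0.89)
(array([0.6498979 , 0.08228589]), array([-0.16653749,  0.44679282, -0.32336024,  0.10322317]), [(0.93, 0.87), (0.93, 0.58)])
```

Request:
arm_command:
  motion:
    - [[-1,-0.7,5],0]
    - [[-1,-0.7,17],0]
    - [[-1,-0.7,33],0]
    - [[-1,-0.7,51],0]
    - [[-1,-0.7,70],0]
    - [[-1,-0.7,89],0]
    - [[-1,-0.7,107],0]
    - [[-1,-0.7,122],0]
    - [[-1,-0.7,132],0]
    - [[-1,-0.7,135],0]

```text
time: 58.55
tcp_pos: [0.4192, 0.2942, 0.0413]
ee_rot: [1.0, 0.001, -0.001, 0.001]
contact_force: [-1.1, -0.2, 0.2]
gripper_width: 0.0873
grip_force: 0.0
```

Request:
arm_command:
  motion:
    - [[0,0,0],0]
    - [[0,0,0],0]
    - [[0,0,0],0]
    - [[0,0,0],0]
    - [[0,0,0],0]
    - [[0,0,0],0]
    - [[0,0,0],0]
    - [[0,0,0],0]
    - [[0,0,0],0]
    - [[0,0,0],0]
  grip: 50

```text
time: 59.55
tcp_pos: [0.4204, 0.2947, 0.0435]
ee_rot: [1.0, 0.0, 0.0, -0.0]
contact_force: [-0.4, -1.5, 5.4]
gripper_width: 0.0636
grip_force: 30.0
```

Request:
arm_command:
  motion:
    - [[0,0,-2],0]
    - [[0,0,-6],0]
    - [[0,0,-14],0]
    - [[0,0,-26],0]
    - [[0,0,-40],0]
    - [[0,0,-56],0]
    - [[0,0,-74],0]
    - [[0,0,-90],0]
    - [[0,0,-103],0]
    - [[0,0,-110],0]

```text
time: 60.55
tcp_pos: [0.4205, 0.2951, 0.1547]
ee_rot: [1.0, 0.0, 0.001, -0.001]
contact_force: [0.2, 0.2, -2.1]
gripper_width: 0.0635
grip_force: 30.0
```

Request:
arm_command:
  motion:
    - [[3,4,0],0]
    - [[9,14,0],0]
    - [[19,30,0],0]
    - [[34,53,0],0]
    - [[52,81,0],0]
    - [[71,110,0],0]
    - [[90,140,0],0]
    - [[109,169,0],0]
    - [[128,198,0],0]
    - [[147,228,0],0]

```text
time: 61.55
tcp_pos: [0.5674, 0.0643, 0.1517]
ee_rot: [1.0, 0.0, -0.001, 0.0]
contact_force: [-0.2, 0.6, -2.5]
gripper_width: 0.0639
grip_force: 30.0
```

Request:
arm_command:
  motion:
    - [[19,29,0],0]
    - [[37,57,0],0]
    - [[52,80,0],0]
    - [[63,98,0],0]
    - [[70,108,0],0]
    - [[72,111,0],0]
    - [[72,111,0],0]
    - [[72,111,4],0]
    - [[72,111,12],0]
    - [[72,111,24],0]

```text
time: 62.55
tcp_pos: [0.6394, -0.0431, 0.1287]
ee_rot: [1.0, 0.001, 0.001, -0.0]
contact_force: [-0.2, 0.7, -2.5]
gripper_width: 0.0637
grip_force: 30.0
```

Request:
arm_command:
  motion:
    - [[0,0,14],0]
    - [[0,0,28],0]
    - [[0,0,41],0]
    - [[0,0,50],0]
    - [[0,0,56],0]
    - [[0,0,59],0]
    - [[0,0,61],0]
    - [[0,0,62],0]
    - [[0,0,62],0]
    - [[0,0,62],0]

```text
time: 63.55
tcp_pos: [0.6396, -0.0441, 0.0673]
ee_rot: [1.0, 0.0, 0.0, 0.0]
contact_force: [0.7, -0.6, -2.5]
gripper_width: 0.0638
grip_force: 30.0
```

Contact is expected at about 0.0635, so I descend 4.5 mm slowly, then release and go for the black jar.

Request:
arm_command:
  motion:
    - [[0,0,0.7],0]
    - [[0,0,1.4],0]
    - [[0,0,2.1],0]
    - [[0,0,2.8],0]
    - [[0,0,3.3],0]
    - [[0,0,3.8],0]
    - [[0,0,4.3],0]
    - [[0,0,4.6],0]
    - [[0,0,4.6],0]
    - [[0,0,4.6],0]

```text
time: 64.55
tcp_pos: [0.6395, -0.0441, 0.0635]
ee_rot: [1.0, 0.0, 0.0, 0.0]
contact_force: [-3.8, 0.0, 8.0]
gripper_width: 0.0642
grip_force: 30.0
```

Request:
arm_command:
  motion:
    - [[0,0,-0.7],0]
    - [[0,0,-0.7],0]
    - [[0,0,-0.7],0]
    - [[0,0,-0.7],0]
    - [[0,0,-0.7],0]
    - [[0,0,-0.7],0]
    - [[0,0,-1],0]
    - [[0,0,-5],0]
    - [[0,0,-15],0]
    - [[0,0,-30],0]
  grip: 87

```text
time: 65.55
tcp_pos: [0.639, -0.044, 0.0927]
ee_rot: [1.0, 0.001, -0.001, -0.0]
contact_force: [-0.1, -0.9, 0.2]
gripper_width: 0.087
grip_force: 0.0
```

Request:
arm_command:
  motion:
    - [[0,0,-18],0]
    - [[0,0,-40],0]
    - [[0,0,-65],0]
    - [[0,0,-80],0]
    - [[-6,-6,-86],0]
    - [[-18,-18,-86],0]
    - [[-36,-36,-86],0]
    - [[-56,-57,-86],0]
    - [[-78,-79,-86],0]
    - [[-100,-101,-86],0]

```text
time: 66.55
tcp_pos: [0.5374, 0.0579, 0.1777]
ee_rot: [1.0, 0.001, -0.001, 0.0]
contact_force: [-0.3, 0.3, 0.6]
gripper_width: 0.0871
grip_force: 0.0
```

Request:
arm_command:
  motion:
    - [[-22,-22,0],0]
    - [[-42,-42,0],0]
    - [[-58,-59,0],0]
    - [[-68,-69,0],0]
    - [[-73,-74,0],0]
    - [[-74,-75.5,0],0]
    - [[-74,-75.5,0],0]
    - [[-74,-75.5,0],0]
    - [[-74,-75.5,0],0]
    - [[-74,-75.5,0],0]

```text
time: 67.55
tcp_pos: [0.4655, 0.1318, 0.1781]
ee_rot: [1.0, 0.0, -0.0, 0.0]
contact_force: [0.2, 0.5, -0.1]
gripper_width: 0.0873
grip_force: 0.0
```

```bash
python3 wf.py w10 jar_black .4655 .1325 0
```

```text
67.55 [0.46547409 0.13180993 0.17810698] [ 1.e+00  0.e+00 -1.e-04  1.e-04] [ 0.16757092  0.52071037 -0.09797295]
jar_black (array([0.46711223, 0.13344261]), 0.947880944084799, 0.86)
```

Request:
arm_command:
  motion:
    - [[0.5,-0.7,5],0]
    - [[0.5,-0.7,17],0]
    - [[0.5,-0.7,33],0]
    - [[0.5,-0.7,51],0]
    - [[0.5,-0.7,70],0]
    - [[0.5,-0.7,89],0]
    - [[0.5,-0.7,107],0]
    - [[0.5,-0.7,122],0]
    - [[0.5,-0.7,132],0]
    - [[0.5,-0.7,135],0]

```text
time: 68.65
tcp_pos: [0.4647, 0.1327, 0.0417]
ee_rot: [1.0, 0.001, -0.001, 0.0]
contact_force: [0.3, -1.8, 0.4]
gripper_width: 0.0868
grip_force: 0.0
```

Request:
arm_command:
  motion:
    - [[0,0,0],0]
    - [[0,0,0],0]
    - [[0,0,0],0]
    - [[0,0,0],0]
    - [[0,0,0],0]
    - [[0,0,0],0]
    - [[0,0,0],0]
    - [[0,0,0],0]
    - [[0,0,0],0]
    - [[0,0,0],0]
  grip: 50

```text
time: 69.65
tcp_pos: [0.4662, 0.1331, 0.0438]
ee_rot: [1.0, 0.0, 0.001, -0.0]
contact_force: [0.2, -0.5, 6.3]
gripper_width: 0.06
grip_force: 30.0
```

Request:
arm_command:
  motion:
    - [[0,0,-2],0]
    - [[0,0,-6],0]
    - [[0,0,-14],0]
    - [[0,0,-26],0]
    - [[0,0,-40],0]
    - [[0,0,-56],0]
    - [[0,0,-74],0]
    - [[0,0,-90],0]
    - [[0,0,-103],0]
    - [[0,0,-110],0]

```text
time: 70.65
tcp_pos: [0.4662, 0.1331, 0.155]
ee_rot: [1.0, 0.0, 0.001, -0.0]
contact_force: [0.4, -0.3, -2.3]
gripper_width: 0.0603
grip_force: 30.0
```

Request:
arm_command:
  motion:
    - [[0,4,-3],0]
    - [[0,14,-8],0]
    - [[2,32,-14],0]
    - [[5,58,-18],0]
    - [[8,90,-20],0]
    - [[12,123,-20],0]
    - [[18,157,-20],0]
    - [[28,190,-20],0]
    - [[46,222,-20],0]
    - [[68,250,-20],0]

```text
time: 71.65
tcp_pos: [0.5331, -0.12, 0.1728]
ee_rot: [1.0, -0.0, -0.001, 0.0]
contact_force: [0.5, 0.9, -2.2]
gripper_width: 0.0604
grip_force: 30.0
```

Request:
arm_command:
  motion:
    - [[22,22,0],0]
    - [[43,37,0],0]
    - [[62,46,0],0]
    - [[77,50,0],0]
    - [[87,51.5,0],0]
    - [[92,51.5,0],0]
    - [[92.5,51.5,0],0]
    - [[92.5,51.5,4],0]
    - [[92.5,51.5,12],0]
    - [[92.5,51.5,24],0]

```text
time: 72.65
tcp_pos: [0.6263, -0.1683, 0.1491]
ee_rot: [1.0, 0.001, 0.0, 0.0]
contact_force: [-0.4, 0.5, -1.8]
gripper_width: 0.0602
grip_force: 30.0
```

Request:
arm_command:
  motion:
    - [[0,0,16],0]
    - [[0,0,33],0]
    - [[0,0,50],0]
    - [[0,0,64],0]
    - [[0,0,73],0]
    - [[0,0,78],0]
    - [[0,0,81],0]
    - [[0,0,82],0]
    - [[0,0,82],0]
    - [[0,0,82],0]

```text
time: 73.65
tcp_pos: [0.6269, -0.1685, 0.0678]
ee_rot: [1.0, 0.0, 0.0, 0.0]
contact_force: [0.5, 1.1, -2.5]
gripper_width: 0.0604
grip_force: 30.0
```

Request:
arm_command:
  motion:
    - [[0,0,0.7],0]
    - [[0,0,1.4],0]
    - [[0,0,2.1],0]
    - [[0,0,2.8],0]
    - [[0,0,3.3],0]
    - [[0,0,3.8],0]
    - [[0,0,4.3],0]
    - [[0,0,4.6],0]
    - [[0,0,4.6],0]
    - [[0,0,4.6],0]

```text
time: 74.65
tcp_pos: [0.6266, -0.1684, 0.0639]
ee_rot: [1.0, 0.0, 0.0, 0.0]
contact_force: [-4.3, 0.9, 9.0]
gripper_width: 0.0605
grip_force: 30.0
```

Request:
arm_command:
  motion:
    - [[0,0,-0.7],0]
    - [[0,0,-0.7],0]
    - [[0,0,-0.7],0]
    - [[0,0,-0.7],0]
    - [[0,0,-0.7],0]
    - [[0,0,-0.7],0]
    - [[0,0,-1],0]
    - [[0,0,-5],0]
    - [[0,0,-15],0]
    - [[0,0,-30],0]
  grip: 87

```text
time: 75.65
tcp_pos: [0.6261, -0.1683, 0.0931]
ee_rot: [1.0, 0.0, -0.001, -0.0]
contact_force: [0.2, 0.4, 0.1]
gripper_width: 0.087
grip_force: 0.0
```

Request:
arm_command:
  motion:
    - [[0,0,-18],0]
    - [[0,0,-40],0]
    - [[0,0,-65],0]
    - [[0,0,-80],0]
    - [[-8,-1,-86],0]
    - [[-26,-4,-86],0]
    - [[-52,-7,-86],0]
    - [[-80,-11,-86],0]
    - [[-108,-15,-86],0]
    - [[-128,-18,-86],0]

```text
time: 76.65
tcp_pos: [0.4957, -0.1502, 0.1781]
ee_rot: [1.0, 0.0, -0.001, -0.0]
contact_force: [-0.7, -0.0, -0.8]
gripper_width: 0.0868
grip_force: 0.0
```

Request:
arm_command:
  motion:
    - [[-10,-1,0],0]
    - [[-12,-1,0],0]
    - [[-12,-1,0],0]
    - [[-12,-1,0],0]
    - [[-12,-1,0],0]
    - [[-12,-1,0],0]
    - [[-12,-1,0],0]
    - [[-12,-1,0],0]
    - [[-12,-1,0],0]
    - [[-12,-1,0],0]
  grip: 50

```text
time: 77.65
tcp_pos: [0.4864, -0.1495, 0.1786]
ee_rot: [1.0, 0.0, -0.0, 0.0]
contact_force: [0.4, -0.6, -0.2]
gripper_width: 0.0504
grip_force: 0.0
```

```bash
python3 wf.py w11 lid_pale .486 -.149 0 lid_red .428 -.24 0 lid_black .492 -.017 0; python3 -c "
from fit import *
c=[r.capture('scene'),r.capture('top')]
for t,g,z in(('lid_pale',(.486,-.149),0),('lid_red',(.428,-.24),0),('lid_black',(.492,-.017),0),('jar_pale',(.651,.080),.02),('jar_red',(.639,-.044),.02),('jar_black',(.627,-.168),.02)): print(t,find(c,t,np.array(g),z))"
```

```text
77.65 [ 0.48642956 -0.14950714  0.17862427] [ 1.e+00  5.e-04 -0.e+00  0.e+00] [ 0.35887705 -0.62341337 -0.15676696]
lid_pale (array([ 0.48871129, -0.17384996]), 0.9523151347615757, 0.82)
lid_red (array([ 0.42847397, -0.2430818 ]), 0.8965625, 0.97)
lid_black (array([ 0.4940288 , -0.01598481]), 0.9732591721039683, 0.82)
lid_pale (array([ 0.48961724, -0.17560175]), array([ 0.01213904, -0.00883285]), [(0.9, 0.59)])
lid_red (array([ 0.43051216, -0.24156531]), array([-0.01911694,  0.00905477]), [(0.88, 0.76)])
lid_black (array([ 0.49263583, -0.01654382]), array([-0.3648063 , -0.7670421 , -0.09203738, -0.55916306]), [(0.9, 0.68), (0.9, 0.7)])
jar_pale (array([0.64965464, 0.08211128]), array([-0.1627347 ,  0.50892811, -0.51692874, -0.10738384]), [(0.95, 0.64), (0.95, 0.83)])
jar_red (array([ 0.63773828, -0.04320247]), array([-0.51669561,  0.17045454, -0.24174312, -0.19376051]), [(0.91, 0.77), (0.91, 0.66)])
jar_black (array([ 0.6307015, -0.170042 ]), array([ 0.50139906,  2.12750613, -0.91532969,  1.40502268]), [(0.91, 0.66), (0.66, 0.88)])
```

View pics/w11.png

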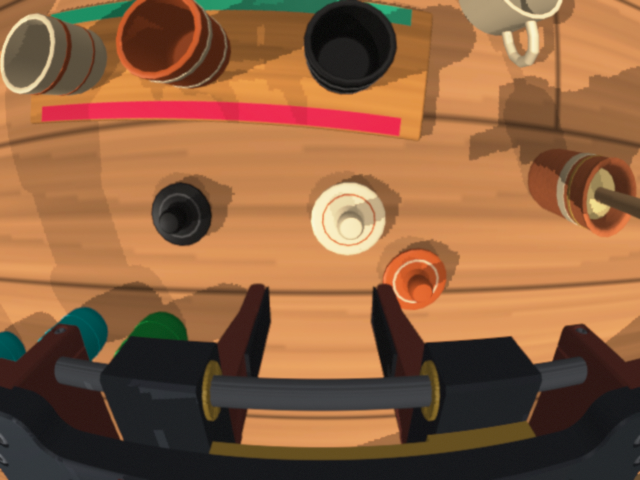

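The wrist view shows the pale lid at (348,218), so it has been knocked about 25 mm to (.489,-.174). The other two lids are where they were, and all three jars stand on the plank.

Request:
arm_command:
  motion:
    - [[1,8,0],0]
    - [[2,18,8],0]
    - [[2.3,24,22],0]
    - [[2.3,24.5,42],0]
    - [[2.3,24.5,65],0]
    - [[2.3,24.5,90],0]
    - [[2.3,24.5,112],0]
    - [[2.3,24.5,130],0]
    - [[2.3,24.5,140],0]
    - [[2.3,24.5,143],0]

```text
time: 79.55
tcp_pos: [0.4876, -0.1741, 0.0339]
ee_rot: [1.0, 0.0, -0.001, -0.0]
contact_force: [0.5, -0.2, -0.1]
gripper_width: 0.05
grip_force: 0.0
```

Request:
arm_command:
  motion:
    - [[0,0,3],0]
    - [[0,0,6],0]
    - [[0,0,9],0]
    - [[0,0,12],0]
    - [[0,0,14],0]
    - [[0,0,15],0]
    - [[0,0,15],0]
    - [[0,0,15],0]
    - [[0,0,15],0]
    - [[0,0,15],0]

```text
time: 80.55
tcp_pos: [0.4888, -0.174, 0.0207]
ee_rot: [1.0, 0.0, 0.0, 0.0]
contact_force: [-0.2, -1.3, -0.1]
gripper_width: 0.05
grip_force: 0.0
```

Run:
```python
from w import *
s,p=wrist('w12'); print(s['tcp_pos'],s['contact_force'],wproj(p,[.4887,-.174,.044]))
```

```text
[ 0.48883852 -0.17401479  0.02072801] [-0.18044547 -1.31975486 -0.12955538] [321.31648895 330.92293878]
```

View pics/w12.png

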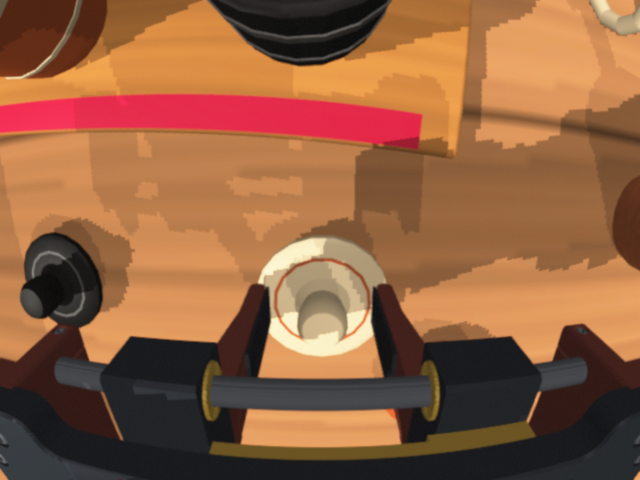

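The knob is centred between the fingers at column 322, so I close and check the fit along x.

Request:
arm_command:
  motion:
    - [[0,0,0],0]
    - [[0,0,0],0]
    - [[0,0,0],0]
    - [[0,0,0],0]
    - [[0,0,0],0]
    - [[0,0,0],0]
    - [[0,0,0],0]
    - [[0,0,0],0]
    - [[0,0,0],0]
    - [[0,0,0],0]
  grip: 10

```text
time: 81.6
tcp_pos: [0.4888, -0.1741, 0.0206]
ee_rot: [1.0, 0.0, 0.0, 0.0]
contact_force: [-0.1, -0.2, -0.4]
gripper_width: 0.0228
grip_force: 30.0
```

Request:
arm_command:
  motion:
    - [[0,0,-2],0]
    - [[0,0,-6],0]
    - [[0,0,-14],0]
    - [[0,0,-26],0]
    - [[0,0,-42],0]
    - [[0,0,-62],0]
    - [[0,0,-84],0]
    - [[0,0,-106],0]
    - [[0,0,-124],0]
    - [[0,0,-134],0]

```text
time: 82.6
tcp_pos: [0.4895, -0.1742, 0.1572]
ee_rot: [1.0, 0.0, 0.001, 0.0]
contact_force: [-0.1, -0.6, -1.0]
gripper_width: 0.0224
grip_force: 30.0
```

Run:
```python
from w import *
import wf
s,p=wrist(); t=np.array(s['tcp_pos']); print(t)
z0=t[2]-.0207
for o in r.outline_of(p,'lid_pale')[:3]: print(o['score'],o['box'])
f=wf.wfind(p,'lid_pale',t[:2],z0); print(f, f[0]-t[:2])
a=np.linspace(0,6.28,60)
for dx in(-.003,0,.003):
    P=np.array([wproj(p,[t[0]+dx+.034*np.cos(k),t[1]+.034*np.sin(k),z0+z]) for z in(.01,.016) for k in a]); print(dx,P.min(0).round(1),P.max(0).round(1))
```

```text
[ 0.48952428 -0.17420667  0.15723468]
0.56 [253.8, 235.9, 385.3, 356.4]
(array([ 0.4932095 , -0.17392057]), 0.7238946025073193, 0.56) [0.00368522 0.0002861 ]
-0.003 [254.3 239. ] [388.  361.3]
0 [253.9 233.1] [388.4 356.9]
0.003 [253.5 227.2] [388.9 352.4]
```

Request:
arm_command:
  motion:
    - [[2,-4,0],0]
    - [[8,-13,0],0]
    - [[18,-29,0],0]
    - [[33,-52,0],0]
    - [[50,-79,0],0]
    - [[68,-107,0],0]
    - [[86,-135,0],0]
    - [[104,-163,0],0]
    - [[122,-191,0],0]
    - [[137,-215,0],0]

```text
time: 83.75
tcp_pos: [0.626, 0.0443, 0.1535]
ee_rot: [1.0, 0.001, -0.001, -0.0]
contact_force: [1.0, -1.4, -0.6]
gripper_width: 0.0224
grip_force: 30.0
```

Request:
arm_command:
  motion:
    - [[13,-20,0],0]
    - [[21,-33,0],0]
    - [[25,-38.5,0],0]
    - [[25.5,-39.5,0],0]
    - [[25.5,-39.5,0],0]
    - [[25.5,-39.5,0],0]
    - [[25.5,-39.5,4],0]
    - [[25.5,-39.5,10],0]
    - [[25.5,-39.5,16],0]
    - [[25.5,-39.5,18],0]

```text
time: 84.75
tcp_pos: [0.6504, 0.0803, 0.1355]
ee_rot: [1.0, 0.0, -0.001, 0.0]
contact_force: [-0.7, -0.4, -0.8]
gripper_width: 0.0222
grip_force: 30.0
```

Run:
```python
from w import *
s,p=wrist('w13'); t=np.array(s['tcp_pos']); print(t)
a=np.linspace(0,6.28,60)
P=np.array([wproj(p,[.6513+.033*np.cos(k),.0803+.033*np.sin(k),.108]) for k in a]); print(P.min(0),P.max(0))
q=r.capture('scene'); A=q['pixels'][180:270,310:430]
cv2.imwrite('pics/c13.png',np.hstack([cv2.resize(p['pixels'][170:370,220:420],(400,400)),cv2.resize(A,(400,400))])[:,:,::-1])
```

```text
[0.65043167 0.08032976 0.1354832 ]
[262.27860929 224.34210634] [380.0236956  332.08761837]
```

View pics/c13.png

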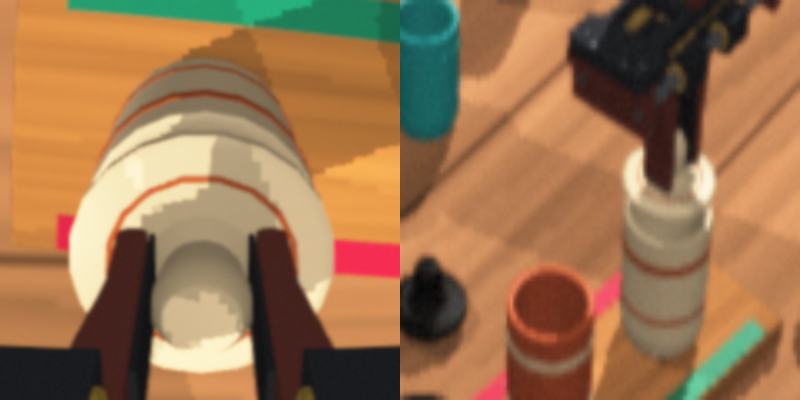

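The lid hangs centred over the pale jar in both views, so I lower it.

Request:
arm_command:
  motion:
    - [[0,0,0],0]
    - [[0,0,2],0]
    - [[0,0,4],0]
    - [[0,0,6],0]
    - [[0,0,8],0]
    - [[0,0,10],0]
    - [[0,0,12],0]
    - [[0,0,13],0]
    - [[0,0,13],0]
    - [[0,0,13],0]

```text
time: 85.85
tcp_pos: [0.6511, 0.0807, 0.1236]
ee_rot: [1.0, 0.0, 0.0, -0.0]
contact_force: [-0.1, 0.4, -0.3]
gripper_width: 0.0226
grip_force: 30.0
```

Request:
arm_command:
  motion:
    - [[0,0,0.5],0]
    - [[0,0,1],0]
    - [[0,0,1.5],0]
    - [[0,0,2],0]
    - [[0,0,2.5],0]
    - [[0,0,3],0]
    - [[0,0,3.5],0]
    - [[0,0,3.5],0]
    - [[0,0,3.5],0]
    - [[0,0,3.5],0]

```text
time: 86.85
tcp_pos: [0.651, 0.0806, 0.1202]
ee_rot: [1.0, 0.0, 0.0, 0.0]
contact_force: [-0.1, 0.3, -1.1]
gripper_width: 0.0225
grip_force: 30.0
```

Request:
arm_command:
  motion:
    - [[0,0,0.4],0]
    - [[0,0,0.8],0]
    - [[0,0,1.2],0]
    - [[0,0,1.6],0]
    - [[0,0,2],0]
    - [[0,0,2.2],0]
    - [[0,0,2.2],0]
    - [[0,0,2.2],0]
    - [[0,0,2.2],0]
    - [[0,0,2.2],0]

```text
time: 87.85
tcp_pos: [0.6512, 0.0807, 0.1187]
ee_rot: [1.0, 0.0, 0.0, -0.0]
contact_force: [-2.4, -0.5, 5.2]
gripper_width: 0.0227
grip_force: 30.0
```

Request:
arm_command:
  motion:
    - [[0,0,-0.7],0]
    - [[0,0,-0.7],0]
    - [[0,0,-0.7],0]
    - [[0,0,-0.7],0]
    - [[0,0,-0.7],0]
    - [[0,0,-0.7],0]
    - [[0,0,-2],0]
    - [[0,0,-8],0]
    - [[0,0,-18],0]
    - [[0,0,-32],0]
  grip: 50

```text
time: 88.85
tcp_pos: [0.6509, 0.0806, 0.1507]
ee_rot: [1.0, 0.0, -0.0, 0.0]
contact_force: [0.3, 0.0, 0.3]
gripper_width: 0.0498
grip_force: 0.0
```

Request:
arm_command:
  motion:
    - [[-6,5,-14],0]
    - [[-18,16,-24],0]
    - [[-38,38,-28],0]
    - [[-62,68,-28],0]
    - [[-86,102,-28],0]
    - [[-110,137,-28],0]
    - [[-134,172,-28],0]
    - [[-157,207,-28],0]
    - [[-178,240,-28],0]
    - [[-197,272,-28],0]

```text
time: 89.85
tcp_pos: [0.4529, -0.1933, 0.1794]
ee_rot: [1.0, 0.0, 0.001, 0.0]
contact_force: [0.0, -0.1, 0.4]
gripper_width: 0.0501
grip_force: 0.0
```

Request:
arm_command:
  motion:
    - [[-14,27,0],0]
    - [[-22,44,0],0]
    - [[-25,51,0],0]
    - [[-25.5,51.5,0],0]
    - [[-25.5,51.5,0],0]
    - [[-25.5,51.5,0],0]
    - [[-25.5,51.5,0],0]
    - [[-25.5,51.5,0],0]
    - [[-25.5,51.5,0],0]
    - [[-25.5,51.5,0],0]

```text
time: 90.85
tcp_pos: [0.429, -0.2429, 0.1779]
ee_rot: [1.0, 0.001, -0.0, -0.0]
contact_force: [-0.3, 0.5, -0.1]
gripper_width: 0.0496
grip_force: 0.0
```

```bash
python3 wf.py w14 lid_red .4285 -.243 0 lid_black .493 -.016 0; python3 -c "
from fit import *
c=[r.capture('scene'),r.capture('top')]
for t,g,z in(('lid_pale',(.651,.08),.098),('lid_red',(.43,-.242),0),('lid_black',(.492,-.017),0)): print(t,find(c,t,np.array(g),z))"
```

```text
90.85 [ 0.42896366 -0.24285514  0.17790143] [ 1.e+00  7.e-04 -0.e+00 -0.e+00] [-0.2824561   0.50664574 -0.05499678]
lid_red (array([ 0.42757965, -0.24186242]), 0.9822698001170863, 0.7)
lid_black (array([ 0.49427359, -0.01703763]), 0.9256607212602526, 0.87)
lid_pale (array([0.65003418, 0.08129928]), array([-0.7464312 , -0.65901689, -0.12123827, -0.83453439]), [(0.76, 0.87), (0.93, 0.93)])
lid_red (array([ 0.42943077, -0.24178578]), array([-4.18592729e-03,  8.40971381e-05]), [(1.0, 0.74)])
lid_black (array([ 0.49266389, -0.01637911]), array([-0.2487071 , -0.43385987,  0.04633061, -0.38553934]), [(0.97, 0.64), (0.97, 0.79)])
```

Request:
arm_command:
  motion:
    - [[-0.8,-0.8,5],0]
    - [[-0.8,-0.8,17],0]
    - [[-0.8,-0.8,34],0]
    - [[-0.8,-0.8,54],0]
    - [[-0.8,-0.8,75],0]
    - [[-0.8,-0.8,96],0]
    - [[-0.8,-0.8,116],0]
    - [[-0.8,-0.8,131],0]
    - [[-0.8,-0.8,140],0]
    - [[-0.8,-0.8,143],0]

```text
time: 92.4
tcp_pos: [0.4272, -0.2418, 0.0336]
ee_rot: [1.0, 0.001, -0.001, -0.0]
contact_force: [-0.3, 0.5, -1.0]
gripper_width: 0.0501
grip_force: 0.0
```

Request:
arm_command:
  motion:
    - [[0,0,3],0]
    - [[0,0,6],0]
    - [[0,0,9],0]
    - [[0,0,11],0]
    - [[0,0,13],0]
    - [[0,0,14],0]
    - [[0,0,14],0]
    - [[0,0,14],0]
    - [[0,0,14],0]
    - [[0,0,14],0]

```text
time: 93.4
tcp_pos: [0.4281, -0.2423, 0.021]
ee_rot: [1.0, 0.0, 0.0, 0.0]
contact_force: [-0.3, 1.1, 0.3]
gripper_width: 0.0497
grip_force: 0.0
```

Request:
arm_command:
  motion:
    - [[0,0,0],0]
    - [[0,0,0],0]
    - [[0,0,0],0]
    - [[0,0,0],0]
    - [[0,0,0],0]
    - [[0,0,0],0]
    - [[0,0,0],0]
    - [[0,0,0],0]
    - [[0,0,0],0]
    - [[0,0,0],0]
  grip: 10

```text
time: 94.4
tcp_pos: [0.428, -0.2423, 0.021]
ee_rot: [1.0, 0.0, 0.0, 0.0]
contact_force: [-0.5, 0.4, 0.1]
gripper_width: 0.0224
grip_force: 30.0
```

Request:
arm_command:
  motion:
    - [[0,0,-2],0]
    - [[0,0,-6],0]
    - [[0,0,-14],0]
    - [[0,0,-26],0]
    - [[0,0,-42],0]
    - [[0,0,-62],0]
    - [[0,0,-84],0]
    - [[0,0,-106],0]
    - [[0,0,-124],0]
    - [[0,0,-134],0]

```text
time: 95.4
tcp_pos: [0.4287, -0.2426, 0.1574]
ee_rot: [1.0, 0.0, 0.001, 0.001]
contact_force: [-0.5, 0.8, -1.5]
gripper_width: 0.0224
grip_force: 30.0
```

```bash
cat > held.py <<'E'
import sys; from w import *
n,d,g=sys.argv[1],float(sys.argv[2]),float(sys.argv[3])
s,p=wrist(); t=np.array(s['tcp_pos']); print(t,s['contact_force'],s['gripper_width']); z0=t[2]-g
for o in r.outline_of(p,n)[:2]: print(o['score'],o['box'])
a=np.linspace(0,6.28,60)
for dx in(-.003,0,.003):
    P=np.array([wproj(p,[t[0]+dx+d/2*np.cos(k),t[1]+d/2*np.sin(k),z0+z]) for z in(.01,.016) for k in a]); print(dx,P.min(0).round(1),P.max(0).round(1))
E
python3 held.py lid_red .065 .0207
```

```text
[ 0.42870211 -0.24257382  0.15744055] [-0.52600394  0.83574531 -1.52624925] 0.022436961095412915
0.8 [259.3, 237.2, 386.6, 352.8]
-0.003 [257.2 242. ] [385.1 359.1]
0 [256.8 236.1] [385.5 354.7]
0.003 [256.4 230.1] [385.9 350.2]
```

Request:
arm_command:
  motion:
    - [[3,-3,0],0]
    - [[10,-10,0],0]
    - [[23,-22,0],0]
    - [[42,-39,0],0]
    - [[63,-59,0],0]
    - [[85,-80,0],0]
    - [[107,-101,0],0]
    - [[129,-121,0],0]
    - [[151,-142,0],0]
    - [[172,-162,0],0]

```text
time: 96.5
tcp_pos: [0.6006, -0.0778, 0.1535]
ee_rot: [1.0, 0.001, -0.001, -0.0]
contact_force: [-0.2, 0.0, -1.0]
gripper_width: 0.0222
grip_force: 30.0
```

Request:
arm_command:
  motion:
    - [[18,-17,0],0]
    - [[30,-28,0],0]
    - [[37,-35,0],0]
    - [[38.7,-36.2,0],0]
    - [[38.7,-36.2,0],0]
    - [[38.7,-36.2,0],0]
    - [[38.7,-36.2,0],0]
    - [[38.7,-36.2,4],0]
    - [[38.7,-36.2,9],0]
    - [[38.7,-36.2,12],0]

```text
time: 97.5
tcp_pos: [0.6382, -0.0441, 0.1422]
ee_rot: [1.0, 0.0, -0.0, 0.0]
contact_force: [0.5, -0.4, -1.2]
gripper_width: 0.0223
grip_force: 30.0
```

Request:
arm_command:
  motion:
    - [[0,0,2],0]
    - [[0,0,4],0]
    - [[0,0,6],0]
    - [[0,0,8],0]
    - [[0,0,10],0]
    - [[0,0,12],0]
    - [[0,0,13],0]
    - [[0,0,14],0]
    - [[0,0,14],0]
    - [[0,0,14],0]

```text
time: 98.5
tcp_pos: [0.6386, -0.0438, 0.129]
ee_rot: [1.0, 0.0, 0.0, 0.0]
contact_force: [0.6, -0.2, -1.6]
gripper_width: 0.0223
grip_force: 30.0
```

Request:
arm_command:
  motion:
    - [[0,0,0.7],0]
    - [[0,0,1.4],0]
    - [[0,0,2.1],0]
    - [[0,0,2.8],0]
    - [[0,0,3.3],0]
    - [[0,0,3.8],0]
    - [[0,0,4.2],0]
    - [[0,0,4.6],0]
    - [[0,0,4.6],0]
    - [[0,0,4.6],0]

```text
time: 99.5
tcp_pos: [0.6388, -0.0439, 0.125]
ee_rot: [1.0, 0.0, 0.0, 0.0]
contact_force: [-1.4, 0.2, 4.8]
gripper_width: 0.0223
grip_force: 30.0
```

Request:
arm_command:
  motion:
    - [[0,0,-0.6],0]
    - [[0,0,-0.6],0]
    - [[0,0,-0.6],0]
    - [[0,0,-0.6],0]
    - [[0,0,-0.6],0]
    - [[0,0,-0.6],0]
    - [[0,0,-2],0]
    - [[0,0,-8],0]
    - [[0,0,-18],0]
    - [[0,0,-32],0]
  grip: 50

```text
time: 100.5
tcp_pos: [0.6384, -0.0439, 0.1571]
ee_rot: [1.0, 0.001, -0.0, -0.0]
contact_force: [1.0, 0.1, 0.6]
gripper_width: 0.0497
grip_force: 0.0
```

Request:
arm_command:
  motion:
    - [[-2,0,-12],0]
    - [[-8,-1,-20],0]
    - [[-22,-4,-22],0]
    - [[-44,-8,-22],0]
    - [[-68,-13,-22],0]
    - [[-92,-17,-22],0]
    - [[-114,-21,-22],0]
    - [[-132,-25,-22],0]
    - [[-142,-27,-22],0]
    - [[-145,-27,-22],0]

```text
time: 101.5
tcp_pos: [0.4928, -0.0168, 0.179]
ee_rot: [1.0, 0.001, 0.0, 0.0]
contact_force: [-0.0, -0.4, -0.1]
gripper_width: 0.0498
grip_force: 0.0
```

Request:
arm_command:
  motion:
    - [[0,0,0],0]
    - [[0,0,0],0]
    - [[0,0,0],0]
    - [[0,0,0],0]
    - [[0,0,0],0]
    - [[0,0,0],0]
    - [[0,0,0],0]
    - [[0,0,0],0]
    - [[0,0,0],0]
    - [[0,0,0],0]

```text
time: 102.5
tcp_pos: [0.4935, -0.017, 0.1784]
ee_rot: [1.0, 0.0, 0.0, 0.0]
contact_force: [-0.4, -0.4, 0.1]
gripper_width: 0.0502
grip_force: 0.0
```

```bash
python3 wf.py w15 lid_black .493 -.016 0
```

```text
102.5 [ 0.49352829 -0.01700727  0.17836625] [1.e+00 5.e-04 0.e+00 0.e+00] [-0.44244099 -0.4372951   0.08968228]
lid_black (array([ 0.49395808, -0.01590874]), 0.9828788064082182, 0.87)
```

Request:
arm_command:
  motion:
    - [[0,-0.8,5],0]
    - [[0,-0.8,17],0]
    - [[0,-0.8,34],0]
    - [[0,-0.8,54],0]
    - [[0,-0.8,75],0]
    - [[0,-0.8,96],0]
    - [[0,-0.8,116],0]
    - [[0,-0.8,131],0]
    - [[0,-0.8,140],0]
    - [[0,-0.8,143],0]

```text
time: 103.6
tcp_pos: [0.4927, -0.0161, 0.034]
ee_rot: [1.0, 0.001, -0.001, -0.0]
contact_force: [-0.2, -0.1, 0.9]
gripper_width: 0.0503
grip_force: 0.0
```

Request:
arm_command:
  motion:
    - [[0,0,3],0]
    - [[0,0,6],0]
    - [[0,0,9],0]
    - [[0,0,11],0]
    - [[0,0,13],0]
    - [[0,0,14.5],0]
    - [[0,0,14.5],0]
    - [[0,0,14.5],0]
    - [[0,0,14.5],0]
    - [[0,0,14.5],0]

```text
time: 104.6
tcp_pos: [0.4936, -0.0162, 0.0209]
ee_rot: [1.0, 0.0, 0.0, 0.0]
contact_force: [0.3, 0.7, -0.4]
gripper_width: 0.0496
grip_force: 0.0
```

Request:
arm_command:
  motion:
    - [[0,0,0],0]
    - [[0,0,0],0]
    - [[0,0,0],0]
    - [[0,0,0],0]
    - [[0,0,0],0]
    - [[0,0,0],0]
    - [[0,0,0],0]
    - [[0,0,0],0]
    - [[0,0,0],0]
    - [[0,0,0],0]
  grip: 10

```text
time: 105.6
tcp_pos: [0.4935, -0.0162, 0.0209]
ee_rot: [1.0, 0.0, 0.0, 0.0]
contact_force: [0.1, 0.6, 1.2]
gripper_width: 0.0222
grip_force: 30.0
```

Request:
arm_command:
  motion:
    - [[0,0,-2],0]
    - [[0,0,-6],0]
    - [[0,0,-14],0]
    - [[0,0,-26],0]
    - [[0,0,-42],0]
    - [[0,0,-62],0]
    - [[0,0,-84],0]
    - [[0,0,-106],0]
    - [[0,0,-124],0]
    - [[0,0,-134],0]

```text
time: 106.6
tcp_pos: [0.4943, -0.0161, 0.1574]
ee_rot: [1.0, 0.0, 0.002, 0.0]
contact_force: [-0.1, -0.4, -1.4]
gripper_width: 0.0223
grip_force: 30.0
```

```bash
python3 held.py lid_black .062 .021
```

```text
[ 0.49428053 -0.01614911  0.15735037] [-0.10707423 -0.41553246 -1.41011858] 0.02234378249526828
0.78 [260.1, 240.2, 380.4, 350.5]
-0.003 [260.3 244.7] [382.1 356.6]
0 [259.9 238.9] [382.5 352.1]
0.003 [259.5 233. ] [382.9 347.6]
```

Request:
arm_command:
  motion:
    - [[1,4,0],0]
    - [[3,14,0],0]
    - [[7,31,0],0]
    - [[13,52,0],0]
    - [[22,75,0],0]
    - [[34,97,0],0]
    - [[50,116,0],0]
    - [[68,131,0],0]
    - [[87,141,0],0]
    - [[104,147,0],0]

```text
time: 107.7
tcp_pos: [0.5976, -0.1656, 0.1533]
ee_rot: [1.0, -0.001, -0.001, 0.0]
contact_force: [0.4, -0.4, -1.0]
gripper_width: 0.0222
grip_force: 30.0
```

Request:
arm_command:
  motion:
    - [[15,3,0],0]
    - [[24,5,0],0]
    - [[28.5,5.2,0],0]
    - [[29.4,5.2,0],0]
    - [[29.4,5.2,0],0]
    - [[29.4,5.2,4],0]
    - [[29.4,5.2,10],0]
    - [[29.4,5.2,17],0]
    - [[29.4,5.2,22],0]
    - [[29.4,5.2,24],0]

```text
time: 108.7
tcp_pos: [0.6266, -0.1682, 0.1299]
ee_rot: [1.0, 0.0, -0.001, -0.0]
contact_force: [-0.2, 0.2, -0.6]
gripper_width: 0.0223
grip_force: 30.0
```

Request:
arm_command:
  motion:
    - [[0,0,2],0]
    - [[0,0,4],0]
    - [[0,0,6],0]
    - [[0,0,8],0]
    - [[0,0,10],0]
    - [[0,0,12],0]
    - [[0,0,13],0]
    - [[0,0,14],0]
    - [[0,0,14],0]
    - [[0,0,14],0]

```text
time: 109.7
tcp_pos: [0.6271, -0.1683, 0.1169]
ee_rot: [1.0, 0.0, 0.0, 0.0]
contact_force: [0.2, 0.2, -1.0]
gripper_width: 0.0223
grip_force: 30.0
```

Request:
arm_command:
  motion:
    - [[0,0,0.7],0]
    - [[0,0,1.4],0]
    - [[0,0,2.1],0]
    - [[0,0,2.8],0]
    - [[0,0,3.3],0]
    - [[0,0,3.8],0]
    - [[0,0,4.2],0]
    - [[0,0,4.6],0]
    - [[0,0,4.6],0]
    - [[0,0,4.6],0]

```text
time: 110.7
tcp_pos: [0.6273, -0.1683, 0.1129]
ee_rot: [1.0, 0.0, 0.0, 0.0]
contact_force: [-2.3, 0.6, 5.5]
gripper_width: 0.0224
grip_force: 30.0
```

Request:
arm_command:
  motion:
    - [[0,0,-0.6],0]
    - [[0,0,-0.6],0]
    - [[0,0,-0.6],0]
    - [[0,0,-0.6],0]
    - [[0,0,-0.6],0]
    - [[0,0,-0.6],0]
    - [[0,0,-2],0]
    - [[0,0,-8],0]
    - [[0,0,-18],0]
    - [[0,0,-32],0]
  grip: 50

```text
time: 111.7
tcp_pos: [0.6269, -0.1682, 0.145]
ee_rot: [1.0, 0.0, -0.0, -0.0]
contact_force: [-0.4, 0.1, 0.2]
gripper_width: 0.0502
grip_force: 0.0
```

Request:
arm_command:
  motion:
    - [[0,0,-15],0]
    - [[0,0,-35],0]
    - [[0,0,-60],0]
    - [[-10,0,-80],0]
    - [[-30,0,-90],0]
    - [[-60,0,-95],0]
    - [[-95,0,-95],0]
    - [[-125,0,-95],0]
    - [[-145,0,-95],0]
    - [[-150,0,-95],0]

```text
time: 112.7
tcp_pos: [0.4756, -0.1688, 0.241]
ee_rot: [1.0, -0.0, 0.001, 0.0]
contact_force: [-0.3, 0.8, -0.0]
gripper_width: 0.05
grip_force: 0.0
```

Run:
```python
from fit import *
c=[r.capture('scene'),r.capture('top')]
for t,g,z in(('jar_pale',(.651,.080),.02),('jar_red',(.639,-.044),.02),('jar_black',(.627,-.168),.02),('lid_pale',(.651,.08),.098),('lid_red',(.639,-.044),.104),('lid_black',(.627,-.168),.092)): print(t,find(c,t,np.array(g),z))
cv2.imwrite('pics/fin.png',cv2.resize(c[0]['pixels'][170:380,180:460],(800,600))[:,:,::-1])
```

```text
jar_pale (array([0.62525611, 0.06256234]), array([-0.00132561, -0.01253017]), [(0.13, 0.67)])
jar_red (array([ 0.62673989, -0.04901465]), array([-5.7734483 , -7.20917579,  0.84550102, -7.56150075]), [(0.66, 0.6), (0.08, 0.67)])
jar_black (array([ 0.61712654, -0.16152327]), array([-2.09703797, -9.99452016,  4.00550062, -6.10991896]), [(0.58, 0.85), (0.09, 0.57)])
lid_pale (array([0.6497829 , 0.08116875]), array([-0.71417399, -0.66236517, -0.13412628, -0.89353771]), [(0.85, 0.57), (1.03, 0.71)])
lid_red (array([ 0.63674169, -0.04394121]), array([-0.37094554, -0.43457696, -0.16643703, -0.49948274]), [(0.93, 0.62), (1.01, 0.56)])
lid_black (array([ 0.62679592, -0.16685973]), array([-0.00568566, -0.00039293]), [(0.93, 0.67)])
```

View pics/fin.png

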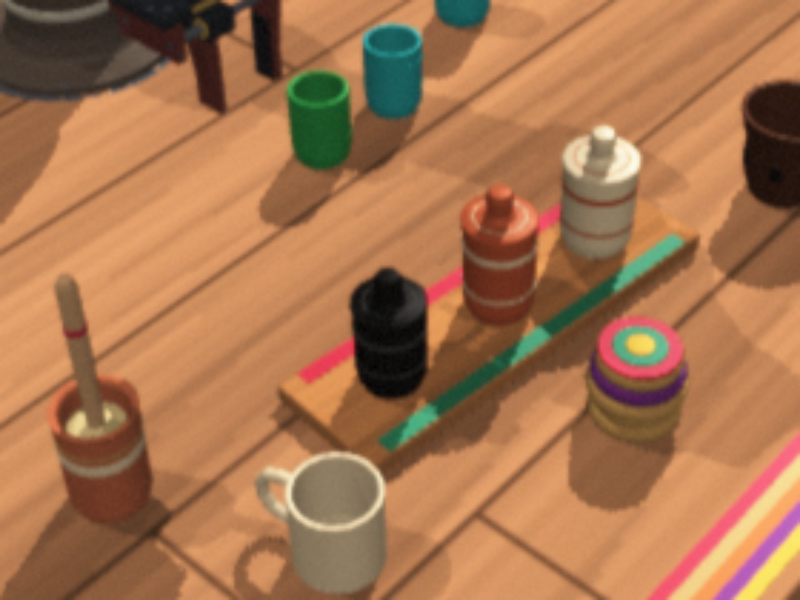

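All three jars stand on the plank with their own lids flat: black at (390,335), red at (500,260) and pale at (600,195). The brush is back in its crock at (95,400), and the rest of the stock is untouched.

```bash
python3 -c "
from cell import r
print(r.close_job())"
```

```text
the job is handed in; nothing more can be done
None
```

The job is handed in: all three jars were brushed in order (pale, red, black), the brush is back in its crock, and each jar stands on the plank with its own lid seated, at about 113 s of the 210 s allowed.

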